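Pack capped bearings into the transfer pallet

ROBOT

A 6-joint arm with a two-finger parallel gripper is mounted at the origin on the work surface. World frame = base frame: x ahead of the robot, y to its left, z up, the work surface at z = 0. Lengths are in mm, angles in rad, forces in N, time in s.
With the tool pointing down it reaches from about 300 to 775 mm from the base axis. Payload 14.6 kg.
Tool frame: the origin (TCP) lies between the finger pads; the fingertips stand 8 mm ahead of it and the grasp point (between the pads) lies 11 mm behind it; z points along the fingers, y is the direction in which the jaws open and shut (so a half turn about z gives the same grasp; the last joint's range is limited). The gripper opens to 94 mm and grips with 3 to 60 N. Pads are 16 mm wide; open, the fingers measure 119 mm over their backs; the gripper's body (75 mm by 177 mm) begins 78 mm behind the grasp point.
Start: joints at [-1.299, 0.3, 1.521, -0, 1.321, -0.067], TCP at [182.788, -518.727, 213.446] pointing down, gripper open.
Joint ranges: [-3.03, 3.03], [-0.79, 2.21], [0.23, 2.52], [-1.04, 4.18], [0, 3.07], [-2.55, 2.55]. Speed limits (rad/s): [2.22, 2.22, 2.57, 3.14, 3.14, 3.14].

INTERFACE

Orientations are given as [roll, pitch, yaw] about the fixed x, y, z axes, in that order (R = Rz(yaw) Ry(pitch) Rx(roll)).
In Python, from cell import manip gives the robot as it stands. The module is installed in compiled form; this text tells all that it offers.
- The arm moves only by the tool send_rows, never from a script. Its argument "series" is a list that holds one entry, the list of rows, each a list of 5 numbers: the opening, from 0 (shut) to 1 (fully open), then the shift along the tool's x, y, z in mm, then the turn about the tool's z in degrees. In form: [[[gripper, dx, dy, dz, roll], ...]]. A call has 1 to 10 rows; each row is the pose to reach, as a shift and turn from the pose commanded when the call began, along the tool's axes at that moment; what a row does not reach only later rows make up. A row lasts 1/10 s, in which the tool goes at most 50 mm and 8.59 degrees, less where a joint would pass 70% of its speed; a pose out of reach is approached as far as the arm can. A call with a gripper value outside its range is refused whole. The fingers move at their own pace and stop on an object; "newtons" is the grip in N (left out, the last holds). Time passes only in rows, so rows that repeat a pose let the fingers close. It gives the time, the measured TCP pose, the force and the opening at its end, in the units of the state.
- manip.read_state(): the state, without advancing time (a new reading comes with each control period).
- manip.camera(name): name is "scene" or "top" or "wrist"; returns a dict with "img" (400x640x3 uint8, red, green, blue), "vfov" (degrees; the focal length in pixels is half the picture's height over the tangent of half this angle, whatever the lens; pixels are square), "cx", "cy" (the principal point, pixels), "pose" (4x4, takes a point from camera to world coordinates); the wrist camera has in their place "T_tool_cam" (4x4, takes a point from camera to tool coordinates, whose origin is the TCP and whose axes are the flange's). Camera axes: x right, y down, z forward; pixel columns grow to the right and rows downward; lengths in mm; the calibration is good to about 2 mm. A picture is of the moment at which its call begins: read the wrist's pose just before it. There is no depth.
- manip.sign_off(): hands the job in, once; it reports no verdict.
Trained networks look in a picture, given as the dict that the camera call returned (one of the last four; its "shot" number tells which), for a name from the list of things; names that differ only in an ending like _2 or _b are one class to them, and where a whole thing is asked for, a point or a joint stands for the part that bears it (a point fixed in the world has none). Each returns a list of dicts, best first, with "conf" (0 to 1); they miss things now and then, are a little off and sometimes report something else, mostly with a low value. They report only what shows in the picture. A call takes as long as a camera call.
- manip.find_in(target, picture): "rect" ([left, top, width, height] in pixels, round what is visible of it).
- manip.silhouettes(target, picture): "pixels" (400x640 bool, what is visible of it) and "rect" ([left, top, width, height] in pixels, round what is visible of it).
The state is a dict: "clock": time; "joints": joint angles; "qd": joint speeds; "effort": joint torques, N m; "eef_pos": TCP position; "eef_rot": TCP orientation; "wrist_force": force on the tool from outside, world axes, zero at the start; "moment": the same for the moment, N m; "finger_gap": finger opening in mm.
Only numpy, scipy, OpenCV 4.12 (cv2) and the standard library are available. Lean on these libraries where they do the work, as an engineer would, in place of code of your own. Each camera call takes 0.05 s, during which the arm holds its last target. There are 200 camera calls.

TASK

Pack the finished bearings into the transfer pallet: draw its clear sliding cover back out of the way, set every bearing that is on the bench into a pocket of its own with the yellow cap upwards, and press each yellow cap down until it is fully home. Then slide the cover shut until its orange spring tab clicks over the ledge at the end. Leave the pot of hex keys, the bare bearing race and the carton where they are.

Things in the scene. Friction and masses are not known exactly. Their poses are not given: they have to be found in the camera images.
- pallet: Aluminium transfer pallet bolted to the bench, base 172 (x) by 392 (y) by 8 mm, elsewhere and turned at each start. Origin on the bench under the middle of the blue four-pocket nest block (y -90 to +90 mm, top 18 mm above the bench); the cover parks at y +90 to +270 mm. Rails along y, 70 to 83 mm either side of the middle, top 50 mm above the bench.
- ledge_top (a point): Middle of the top of the rounded ledge on the black end wall, at pallet y = -99 mm, 40.5 mm above the bench; the ledge is a rounded bar 12 mm thick that runs 56 mm across the pallet. The cover's tab clicks over it.
- pocket1 (a point): Centre of the floor of pocket 1, a round recess 59 mm across and 6 mm deep in the blue nest block; floor 12 mm, mouth 18 mm above the bench. Pockets lie at pallet x = -34 or +34, y = -40 or +40 mm; axes as the pallet's. Any bearing may go into any pocket.
- pocket2 (a point): Centre of the floor of pocket 2, a round recess 59 mm across and 6 mm deep in the blue nest block; floor 12 mm, mouth 18 mm above the bench. Pockets lie at pallet x = -34 or +34, y = -40 or +40 mm; axes as the pallet's. Any bearing may go into any pocket.
- pocket3 (a point): Centre of the floor of pocket 3, a round recess 59 mm across and 6 mm deep in the blue nest block; floor 12 mm, mouth 18 mm above the bench. Pockets lie at pallet x = -34 or +34, y = -40 or +40 mm; axes as the pallet's. Any bearing may go into any pocket.
- pocket4 (a point): Centre of the floor of pocket 4, a round recess 59 mm across and 6 mm deep in the blue nest block; floor 12 mm, mouth 18 mm above the bench. Pockets lie at pallet x = -34 or +34, y = -40 or +40 mm; axes as the pallet's. Any bearing may go into any pocket.
- cover (a joint): Travel in m of the clear 144 by 180 mm cover in the rails: 0 = shut over the pockets, 0.18 = fully back (all pockets and finger space free); starts part-way. Slides at 2.5 N; at about 0.015 its tab meets the ledge, needs about 10 N more, and has snapped over below 0.005; it can be pulled back off likewise. Its underside is 41 mm above the bench: 3 mm over a home cap; prouder caps stop it.
- cover_grip (a point): Middle of the top of the black grip rib on the cover, 62.5 mm above the bench: a bar 70 mm long across the rails, 12 mm thick along them and 18 mm high above the cover's top face (44.5 mm above the bench). It lies at pallet y = 70 mm + the cover's travel. Can be pinched from above with the fingers closing along the rails.
- tab (a joint): Bend of the orange spring tab (20 mm wide) at the leading (-y) edge of the cover, in rad: 0 = relaxed; grows to about 0.08 while its nose rides over the ledge and springs back to about 0 once clicked behind it. The nose lies at pallet y = -108 mm + the cover travel, so beyond the ledge once clicked.
- bearing1: Steel ball bearing 1, 55 mm in diameter and 23 mm high, 0.2 kg, lying flat, loose; origin at the centre of its underside, z up through its cap. May be absent: three or four of bearings 1 to 4 are there.
- bearing2: Steel ball bearing 2, 55 mm in diameter and 23 mm high, 0.2 kg, lying flat, loose; origin at the centre of its underside, z up through its cap. May be absent: three or four of bearings 1 to 4 are there.
- bearing3: Steel ball bearing 3, 55 mm in diameter and 23 mm high, 0.2 kg, lying flat, loose; origin at the centre of its underside, z up through its cap. May be absent: three or four of bearings 1 to 4 are there.
- bearing4: Steel ball bearing 4, 55 mm in diameter and 23 mm high, 0.2 kg, lying flat, loose; origin at the centre of its underside, z up through its cap. May be absent: three or four of bearings 1 to 4 are there.
- cap1 (a joint): How far the cap of bearing 1 has been pressed in, in m: 0 = standing 6 mm proud, 0.006 = fully home (flange against the bearing's face). It starts at 0 to 0.002, cannot come out, moves under about 8 N and stays where it is pushed; press with 12 to 20 N.
- cap2 (a joint): How far the cap of bearing 2 has been pressed in, in m: 0 = standing 6 mm proud, 0.006 = fully home (flange against the bearing's face). It starts at 0 to 0.002, cannot come out, moves under about 8 N and stays where it is pushed; press with 12 to 20 N.
- cap3 (a joint): How far the cap of bearing 3 has been pressed in, in m: 0 = standing 6 mm proud, 0.006 = fully home (flange against the bearing's face). It starts at 0 to 0.002, cannot come out, moves under about 8 N and stays where it is pushed; press with 12 to 20 N.
- cap4 (a joint): How far the cap of bearing 4 has been pressed in, in m: 0 = standing 6 mm proud, 0.006 = fully home (flange against the bearing's face). It starts at 0 to 0.002, cannot come out, moves under about 8 N and stays where it is pushed; press with 12 to 20 N.
- cap1_top (a point): Centre of the top of bearing 1's yellow plastic transit cap, a disc 42 mm across and 3 mm thick whose plug sits in the bearing's bore; 32 mm above the bearing's underside at joint value 0, 26 mm when fully home. It moves along the bearing's axis only.
- cap2_top (a point): Centre of the top of bearing 2's yellow plastic transit cap, a disc 42 mm across and 3 mm thick whose plug sits in the bearing's bore; 32 mm above the bearing's underside at joint value 0, 26 mm when fully home. It moves along the bearing's axis only.
- cap3_top (a point): Centre of the top of bearing 3's yellow plastic transit cap, a disc 42 mm across and 3 mm thick whose plug sits in the bearing's bore; 32 mm above the bearing's underside at joint value 0, 26 mm when fully home. It moves along the bearing's axis only.
- cap4_top (a point): Centre of the top of bearing 4's yellow plastic transit cap, a disc 42 mm across and 3 mm thick whose plug sits in the bearing's bore; 32 mm above the bearing's underside at joint value 0, 26 mm when fully home. It moves along the bearing's axis only.
- key_pot: Bystander: clear plastic pot, 70 mm across and 85 mm high, with hex keys up to 155 mm; origin at the centre of its underside.
- race: Bystander: bare steel bearing race, ring of 84 mm outside diameter, 22 mm high; origin at the centre of its underside.
- carton: Bystander: open cardboard carton of bearings, 150 by 200 by 70 mm, one flap open; origin at the centre of its underside.

How it is judged (in metres and radians):
On the way, in this order (a step that is already met when the one before it is completed fails the run):
1. every bearing lies flat in a pocket with its cap fully home (((horizontal distance between bearing1 and pocket1 below 0.005 m and z of bearing1 in the frame of pocket1 below 0.0025 m) or (horizontal distance between bearing1 and pocket2 below 0.005 m and z of bearing1 in the frame of pocket2 below 0.0025 m) or (horizontal distance between bearing1 and pocket3 below 0.005 m and z of bearing1 in the frame of pocket3 below 0.0025 m) or (horizontal distance between bearing1 and pocket4 below 0.005 m and z of bearing1 in the frame of pocket4 below 0.0025 m)) and angle between each of bearing1, bearing2, bearing3, bearing4's own z axis and vertical below 0.08 rad and value of joint each of cap1, cap2, cap3, cap4 above 0.0045 m and ((horizontal distance between bearing2 and pocket1 below 0.005 m and z of bearing2 in the frame of pocket1 below 0.0025 m) or (horizontal distance between bearing2 and pocket2 below 0.005 m and z of bearing2 in the frame of pocket2 below 0.0025 m) or (horizontal distance between bearing2 and pocket3 below 0.005 m and z of bearing2 in the frame of pocket3 below 0.0025 m) or (horizontal distance between bearing2 and pocket4 below 0.005 m and z of bearing2 in the frame of pocket4 below 0.0025 m)) and ((horizontal distance between bearing3 and pocket1 below 0.005 m and z of bearing3 in the frame of pocket1 below 0.0025 m) or (horizontal distance between bearing3 and pocket2 below 0.005 m and z of bearing3 in the frame of pocket2 below 0.0025 m) or (horizontal distance between bearing3 and pocket3 below 0.005 m and z of bearing3 in the frame of pocket3 below 0.0025 m) or (horizontal distance between bearing3 and pocket4 below 0.005 m and z of bearing3 in the frame of pocket4 below 0.0025 m)) and ((horizontal distance between bearing4 and pocket1 below 0.005 m and z of bearing4 in the frame of pocket1 below 0.0025 m) or (horizontal distance between bearing4 and pocket2 below 0.005 m and z of bearing4 in the frame of pocket2 below 0.0025 m) or (horizontal distance between bearing4 and pocket3 below 0.005 m and z of bearing4 in the frame of pocket3 below 0.0025 m) or (horizontal distance between bearing4 and pocket4 below 0.005 m and z of bearing4 in the frame of pocket4 below 0.0025 m))), for 0.2 s.
2. the cover is slid shut and its tab has clicked over the ledge (value of joint cover below 0.005 m and value of joint tab below 0.02 rad), for 0.2 s.
At the end, for the whole second after the job is handed in: Every bearing present lies flat (within 0.08 rad) in a pocket, within 5 mm of its centre and 2.5 mm of its floor, cap up and pressed to within 1.5 mm of fully home (joint above 0.0045); the cover is shut (travel below 0.005) with its tab relaxed behind the ledge (below 0.02 rad); all at rest (all of step 1 and all of step 2 and linear speed of each of bearing1, bearing2, bearing3, bearing4 below 0.02 m/s); the robot touches nothing.
It fails at once if the pot of hex keys is shifted by more than 30 mm or tipped (distance of key_pot from where it was at the start of the episode above 0.03 m or angle between key_pot's own z axis and vertical above 0.4 rad).
It fails at once if the bare race is shifted by more than 30 mm or tipped (distance of race from where it was at the start of the episode above 0.03 m or angle between race's own z axis and vertical above 0.4 rad).
It fails at once if the carton is shifted by more than 30 mm or tipped (distance of carton from where it was at the start of the episode above 0.03 m or angle between carton's own z axis and vertical above 0.4 rad).
Of bearing1, bearing2, bearing3, bearing4 only 3 to 4 are there at a start; the rules pass over those that are not, and their reading is None.
At some moment in a run one of bearing1, bearing2, bearing3, bearing4 may be knocked a few centimetres aside while the robot is not near it.
It also fails if it takes over 208 s, if anything falls off the work surface, if the arm or the gripper's body presses on something with over 40 N, if the wrist force passes 120 N, or if a joint passes its speed limit or range.

## Working session

There is one attempt and no reset: what is moved stays moved. The work goes in short steps, Python scripts to look and compute and a tool call to move; the robot and the scene stay as the last step left them, time stands still between calls to the robot, and variables do not carry over. Pictures are saved under pics/ and viewed, about 12 in all and at most 16, crops included, and the job is handed in when it is done.

Besides the shell and the picture viewer there is one more tool, called after "Call:" as name([rows], argument=value, ...), one row to a line, values as JSON. send_rows: Moves the arm, as the interface text tells. Its arguments: {"type":"object","properties":{"series":{"type":"array"},"newtons":{"type":"number"}},"required":["series"]}

```bash
mkdir -p pics; cat > h.py <<'E'
import numpy as np, cv2, json
from cell import manip
from scipy.spatial.transform import Rotation as R
def save(img,name,scale=1):
    im=cv2.cvtColor(img,cv2.COLOR_RGB2BGR)
    if scale!=1: im=cv2.resize(im,None,fx=scale,fy=scale)
    cv2.imwrite('pics/'+name,im)
def toolT(s):
    T=np.eye(4);T[:3,:3]=R.from_euler('xyz',s['eef_rot']).as_matrix();T[:3,3]=s['eef_pos'];return T
def shot(name):
    s=manip.read_state(); c=manip.camera(name)
    c['P']=c['pose'] if 'pose' in c else toolT(s)@c['T_tool_cam']
    c['f']=200/np.tan(np.radians(c['vfov'])/2)
    return c
def back(c,u,v,z):
    P=np.array(c['P']);d=P[:3,:3]@np.array([(u-c['cx'])/c['f'],(v-c['cy'])/c['f'],1]);o=P[:3,3]
    return o+d*(z-o[2])/d[2]
def proj(c,p):
    P=np.array(c['P']);q=P[:3,:3].T@(np.array(p,float)-P[:3,3]);return np.array([c['cx']+c['f']*q[0]/q[2],c['cy']+c['f']*q[1]/q[2]])
def cen(px):
    m=cv2.moments(px.astype(np.uint8),True);return m['m10']/m['m00'],m['m01']/m['m00']
E
cat > a.py <<'E'
from h import *
s=manip.read_state();print(s)
for n in('top','scene'):
    c=shot(n);save(c['img'],n+'0.png');print(n,c['vfov'],c['cx'],c['cy'],np.round(c['P'],3).tolist())
    for t in('bearing1','cap1_top','pallet','cover','cover_grip','race','key_pot','carton','tab'):
        try:
            for d in manip.find_in(t,c):
                if d['conf']>.2: r=d['rect'];print(t,round(d['conf'],2),np.round(r).tolist(),np.round(back(c,r[0]+r[2]/2,r[1]+r[3]/2,30)).tolist())
        except Exception as e: print(t,e)
E
python3 a.py
```

```text
{'clock': 0.0, 'joints': array([-1.29863304e+00,  3.00485326e-01,  1.52160289e+00,  2.39547189e-05,
        1.32070372e+00, -6.65893794e-02]), 'qd': array([-0.00025097,  0.00182698, -0.00114211,  0.00081117, -0.00025469,
       -0.00097851]), 'effort': array([-5.07048389e-04, -5.31803906e+01, -3.52735770e+01,  7.08722044e-02,
        2.44771270e-02, -2.37865919e-05]), 'eef_pos': array([ 182.70848474, -518.48598749,  212.86930191]), 'eef_rot': array([-3.14039758e+00, -1.02950965e-04,  3.38746663e-01]), 'wrist_force': array([-0.51763654, -0.54487045, -0.74646574]), 'moment': array([ 0.04192966, -0.01229227,  0.00540239]), 'finger_gap': 93.78262303645855}
top 47.660719167504794 318.6136154203365 201.04336962492775 [[0.005, -0.994, 0.113, 514.573], [-1.0, -0.004, 0.004, -93.706], [-0.004, -0.113, -0.994, 986.944], [0.0, 0.0, 0.0, 1.0]]
bearing1 0.91 [415.0, 217.0, 25.0, 24.0] [564.0, -320.0, 30.0]
bearing1 0.68 [361.0, 225.0, 26.0, 23.0] [549.0, -207.0, 30.0]
bearing1 0.57 [410.0, 264.0, 32.0, 28.0] [464.0, -315.0, 30.0]
bearing1 0.56 [359.0, 272.0, 31.0, 30.0] [444.0, -207.0, 30.0]
bear
[... 1252 characters left out ...]
.0, 11.0] [442.0, -210.0, 30.0]
cap1_top 0.54 [277.0, 221.0, 12.0, 13.0] [552.0, -203.0, 30.0]
cap1_top 0.51 [254.0, 260.0, 19.0, 20.0] [574.0, -321.0, 30.0]
cover 0.79 [292.0, 98.0, 75.0, 63.0] [499.0, 124.0, 30.0]
cover_grip 0.58 [293.0, 101.0, 73.0, 56.0] [496.0, 126.0, 30.0]
race 0.63 [328.0, 250.0, 34.0, 35.0] [734.0, -223.0, 30.0]
key_pot 0.95 [293.0, 276.0, 43.0, 52.0] [714.0, -330.0, 30.0]
key_pot 0.51 [252.0, 262.0, 21.0, 16.0] [573.0, -323.0, 30.0]
key_pot 0.35 [234.0, 203.0, 23.0, 12.0] [444.0, -205.0, 30.0]
carton 0.78 [392.0, 121.0, 97.0, 93.0] [815.0, 155.0, 30.0]
carton 0.6 [216.0, 240.0, 18.0, 16.0] [464.0, -318.0, 30.0]
tab 0.44 [308.0, 145.0, 15.0, 13.0] [503.0, 37.0, 30.0]
```

View pics/top0.png

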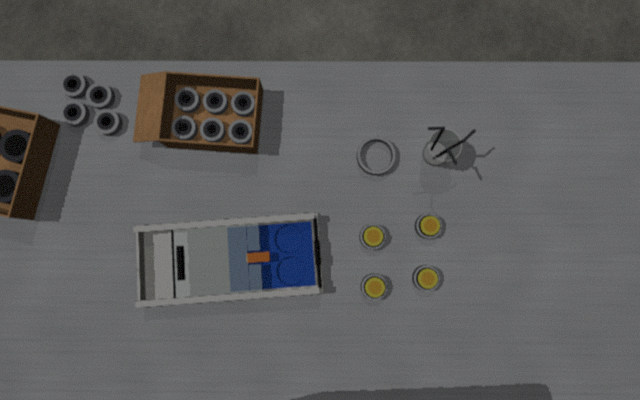

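```bash
cat > b.py <<'E'
from h import *
im=cv2.imread('pics/top0.png')
cv2.imwrite('pics/topcrop.png',cv2.resize(im[195:320,125:335],None,fx=3.8,fy=3.8,interpolation=cv2.INTER_CUBIC))
E
python3 b.py
```

```text
(no output)
```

View pics/topcrop.png

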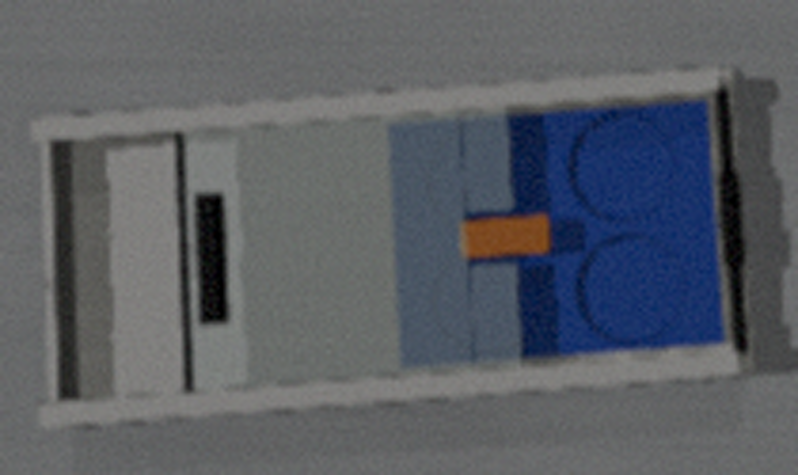

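Top view: four yellow-capped bearings at about (430,226), (373,237), (427,278) and (375,287). The pallet is at x 135–320, with its end wall to the right (world -y). The cover grip is near (181,263), with the cover part-way back.

```bash
cat >> h.py <<'E'
def rel(p,yaw,s=None):
    s=s or manip.read_state();y0=s['eef_rot'][2]
    M=toolT(s)[:3,:3]; d=M.T@(np.array(p,float)-s['eef_pos']); t=(y0-yaw+np.pi)%(2*np.pi)-np.pi
    return np.round(d,1).tolist(), round(float(np.degrees(t)),1)
class Pal:
    def __init__(s,x,y,a): s.o=np.array([x,y]);s.a=a
    def w(s,px,py,z): c,n=np.cos(s.a),np.sin(s.a);return np.array([s.o[0]+c*px-n*py,s.o[1]+n*px+c*py,z])
    def inv(s,p): c,n=np.cos(s.a),np.sin(s.a);d=np.array(p[:2])-s.o;return np.array([c*d[0]+n*d[1],-n*d[0]+c*d[1]])
E
python3 - <<'E'
from h import *
c=shot('top')
f=lambda u,v,z:back(c,u/3.8+125,v/3.8+195,z)
for n,u,v,z in[('TL',33,122,50),('TR',738,68,50),('BR',745,372,50),('BL',40,427,50),('grip',212,258,62.5),('tabR',549,235,45),('coverL',180,260,44.5),('wall',735,220,45)]:print(n,np.round(f(u,v,z),1))
for u,v in[(430,226),(373,237),(427,278),(375,287)]:print(np.round(back(c,u,v,31),1))
TL,TR,BR,BL=[f(*q,50)[:2] for q in((33,122),(738,68),(745,372),(40,427))]
d=(TL+BL-TR-BR)/2;a=np.arctan2(-d[0],d[1]);print('len',np.hypot(*d),'wid',np.linalg.norm(TR-BR),'a',a)
mid=(TR+BR)/2;print(mid)
g=f(212,258,62.5)
p=Pal(*mid,a);print('grip rel to end mid',p.inv(g))
print(rel(np.r_[g[:2],200],a))
E
```

```text
TL [565.  293.4  50. ]
TR [596.2 -90.9  50. ]
BR [432.8 -95.4  50. ]
BL [402.  281.4  50. ]
grip [492.3 189.   62.5]
tabR [505.1  11.4  45. ]
coverL [490.7 211.9  44.5]
wall [513.7 -89.6  45. ]
[ 571.1 -324.7   31. ]
[ 547.4 -204.3   31. ]
[ 462.8 -316.    31. ]
[ 443.8 -207.5   31. ]
len 381.81090035705944 wid 163.4491468674227 a 0.08128441885489428
[514.52286916 -93.16018606]
grip rel to end mid [  0.74911714 283.01929721]
([527.1, -564.6, 13.4], 14.8)
```

Call:
send_rows([
  [[1,45,-48,0,0],[1,90,-96,0,0],[1,135,-144,0,0],[1,180,-192,0,0],[1,220,-236,0,0],[1,264,-282,0,0],[1,308,-330,0,0],[1,350,-375,0,0],[1,395,-423,0,0],[1,395,-423,0,0]],
])

```text
clock: 2.05
eef_pos: [383.6, -58.6, 213.8]
eef_rot: [3.141, -0.001, 0.339]
wrist_force: [0.3, -0.6, 0.1]
finger_gap: 93.7
```

```bash
python3 - <<'E'
from h import *
print(manip.read_state()['eef_pos']);print(rel([492.3,189,230],.0813))
E
```

```text
[383.574727   -58.64944079 213.84298687]
([184.8, -197.5, -16.1], 14.7)
```

Call:
send_rows([
  [[1,40,-43,-4,4],[1,80,-86,-8,8],[1,120,-128,-12,12],[1,160,-171,-16,14.7],[1,185,-197.5,-16,14.7],[1,185,-197.5,-16,14.7],[1,185,-197.5,-16,14.7]],
])

```text
clock: 2.75
eef_pos: [492.4, 189.3, 228.9]
eef_rot: [-3.142, 0.001, 0.085]
wrist_force: [0.7, 0.5, -0.2]
finger_gap: 93.8
```

```bash
python3 - <<'E'
from h import *
c=shot('wrist');save(c['img'],'w1.png');print(np.round(c['T_tool_cam'],3).tolist(),c['vfov'])
for t in('cover_grip','tab','cover','pallet'):
    for d in manip.silhouettes(t,c)[:2]:
        u=cen(d['pixels']);print(t,round(d['conf'],2),np.round(d['rect']),np.round(u),np.round(back(c,*u,62.5 if t=='cover_grip' else 44),1))
E
```

```text
[[-0.001, -0.967, -0.256, 74.407], [1.0, -0.0, -0.001, -1.002], [0.0, -0.256, 0.967, -171.303], [0.0, 0.0, 0.0, 1.0]] 71.2475786165644
cover_grip 0.7 [296. 132. 151. 110.] [367. 183.] [506.5 127.6  62.5]
cover_grip 0.5 [624. 216.  16.  29.] [634. 232.] [ 473.1 -223.1   62.5]
tab 0.98 [418. 181.  37.  16.] [434. 187.] [505.8  36.6  44. ]
cover 0.98 [298. 132. 154. 107.] [367. 184.] [502.6 123.3  44. ]
cover 0.27 [234. 119. 310. 130.] [383. 181.] [507.5 103.6  44. ]
pallet 0.88 [236. 119. 307. 131.] [383. 181.] [507.8 103.3  44. ]
```

View pics/w1.png

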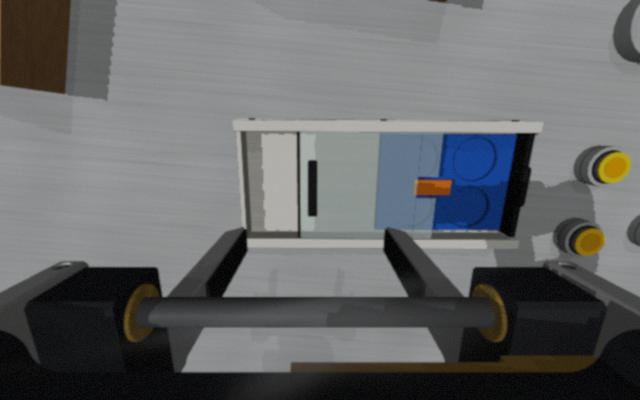

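Wrist view: the grip bar is at (312,188), the tab at (434,187), the pallet rails along rows 127 and 240, and the ledge wall near u=522.

```bash
python3 - <<'E'
from h import *
c=shot('wrist');im=c['img'].astype(int)
m=np.zeros((400,640),np.uint8);m[150:226,302:324]=(im.sum(2)[150:226,302:324]<130)
n,l,st,ce=cv2.connectedComponentsWithStats(m);i=1+np.argmax(st[1:,4]);print(st[i],ce[i])
ys,xs=np.where(l==i);pts=np.array([back(c,x,y,62.5)[:2] for x,y in zip(xs,ys)])
g=pts.mean(0);w,v=np.linalg.eigh(np.cov(pts.T));d=v[:,1]*np.sign(v[0,1]);print('grip',g,'ang',np.arctan2(d[1],d[0]),'len',np.sqrt(12*w))
# tab orange
o=((im[:,:,0]>140)&(im[:,:,2]<70)&(im[:,:,1]>40)&(im[:,:,1]<140)).astype(np.uint8);o[:150]=0;o[225:]=0;o[:,:400]=0;o[:,470:]=0
ys,xs=np.where(o);print('tab px',xs.min(),xs.max(),ys.min(),ys.max(),'nose',back(c,xs.max()+.5,ys[xs>xs.max()-3].mean(),44))
for x in (270,300,340,380,420,460,500):
    col=im[:,x].sum(1);gr=np.diff(col);a=110+np.argmax(gr[110:130]);
    print(x,a,np.round(back(c,x,a+1,50),1), )
s=Pal(*g,0.0813);print('nose in grip frame',s.inv(back(c,xs.max()+.5,ys.mean(),44)))
for d_ in (.075,.0813,.09,.1):print(d_)
E
```

```text
[306 161   8  54 389] [309.70694087 186.89974293]
grip [495.43687203 194.1959332 ] ang 0.0887458780351235 len [ 8.97911113 67.28796095]
tab px 415 447 179 187 nose [511.88187738  16.34229225  44.        ]
270 118 [572.5 248.3  50. ]
300 118 [575.4 212.2  50. ]
340 119 [578.1 164.1  50. ]
380 119 [582.  115.9  50. ]
420 119 [585.9  67.8  50. ]
460 120 [588.6  19.5  50. ]
500 120 [592.5 -28.6  50. ]
nose in grip frame [   2.27944355 -178.56160314]
0.075
0.0813
0.09
0.1
```

Call:
send_rows([
  [[1,2,-2,40,0],[1,2,-2,80,0],[1,2,-2,120,0],[1,2,-2,150,0],[1,2,-2,173,0],[0,2,-2,173,0],[0,2,-2,173,0],[0,2,-2,173,0],[0,2,-2,173,0],[0,2,-2,173,0]],
], newtons=25)

```text
clock: 4.05
eef_pos: [494.1, 189.2, 57.0]
eef_rot: [-3.141, -0.001, 0.082]
wrist_force: [-0.0, -0.3, 0.3]
finger_gap: 57.2
```

```bash
python3 - <<'E'
from h import *
s=manip.read_state();print(s['clock'],s['eef_pos'],s['eef_rot'],s['wrist_force'],s['finger_gap'])
E
```

```text
4.05 [494.06557079 189.24847071  56.98361895] [-3.14139225e+00 -8.06271525e-04  8.21394605e-02] [-0.00495535 -0.29787757  0.28159897] 57.23149237315704
```

Call:
send_rows([
  [[0,0,0,0,0],[0,0,0,0,0],[0,0,0,0,0],[0,0,0,0,0],[0,0,0,0,0],[0,0,0,0,0],[0,0,0,0,0],[0,0,0,0,0]],
])

```text
clock: 4.85
eef_pos: [493.8, 189.4, 56.4]
eef_rot: [-3.141, 0.0, 0.082]
wrist_force: [0.7, 2.3, -0.1]
finger_gap: 11.8
```

```bash
python3 - <<'E'
from h import *
s=manip.read_state();print(s['clock'],s['eef_pos'],s['eef_rot'],s['wrist_force'],s['finger_gap'])
c=shot('wrist');save(c['img'][100:330,200:560],'w2.png',2)
E
```

```text
4.85 [493.83824397 189.37862555  56.43398626] [-3.14142103e+00  6.10962716e-05  8.22332506e-02] [ 0.69203359  2.31005049 -0.09837902] 11.811035082023524
```

View pics/w2.png

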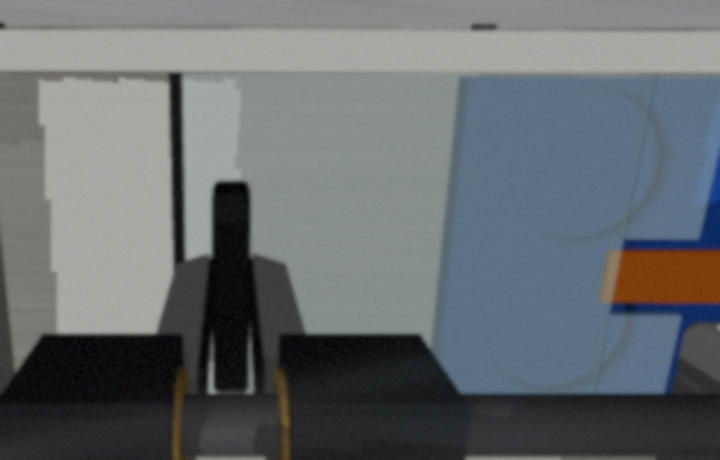

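The rib is gripped (11.8 mm gap). Next I pull the cover back.

Call:
send_rows([
  [[0,0,-15,0,0],[0,0,-30,0,0],[0,0,-45,0,0],[0,0,-58,0,0],[0,0,-61,0,0],[0,0,-64,0,0],[0,0,-66,0,0],[0,0,-67,0,0]],
])

```text
clock: 5.7
eef_pos: [488.5, 255.9, 56.5]
eef_rot: [-3.142, -0.0, 0.082]
wrist_force: [4.3, -2.7, -1.2]
finger_gap: 11.8
```

Call:
send_rows([
  [[0,0,-1,0,0],[0,0,-2,0,0],[0,0,-3,0,0],[0,0,-3,0,0]],
])

```text
clock: 6.1
eef_pos: [488.2, 259.1, 56.5]
eef_rot: [-3.141, -0.0, 0.082]
wrist_force: [5.0, -1.3, -1.9]
finger_gap: 11.8
```

Call:
send_rows([
  [[0,0,-1,0,0],[0,0,-2,0,0],[0,0,-2,0,0]],
])

```text
clock: 6.4
eef_pos: [488.1, 261.1, 56.5]
eef_rot: [-3.141, -0.0, 0.082]
wrist_force: [4.6, -0.8, -2.7]
finger_gap: 12.2
```

Call:
send_rows([
  [[0,0.3,-2,0,0],[0,0.5,-4,0,0],[0,0.5,-4,0,0]],
])

```text
clock: 6.7
eef_pos: [488.0, 262.2, 56.3]
eef_rot: [3.136, 0.002, 0.082]
wrist_force: [1.9, -25.0, 6.0]
finger_gap: 12.1
```

Call:
send_rows([
  [[0,0.3,-2,0,0],[0,0.5,-3,0,0],[0,0.5,-3,0,0]],
])

```text
clock: 7.0
eef_pos: [488.1, 262.4, 56.2]
eef_rot: [3.132, 0.004, 0.082]
wrist_force: [-0.2, -47.5, 12.2]
finger_gap: 11.7
```

Call:
send_rows([
  [[0,0,4,0,0],[0,0,5.5,0,0],[1,0,5.5,0,0],[1,0,5.5,0,0],[1,0,5.5,0,0],[1,0,5.5,-45,0],[1,0,5.5,-90,0],[1,0,5.5,-144,0],[1,-15,50,-144,0],[1,-25,100,-144,0]],
])

```text
clock: 8.0
eef_pos: [471.5, 167.4, 202.0]
eef_rot: [-3.141, -0.003, 0.085]
wrist_force: [1.4, -0.7, 0.2]
finger_gap: 72.5
```

Call:
send_rows([
  [[1,0,50,0,0],[1,0,100,0,0],[1,0,150,0,0],[1,0,150,0,0],[1,0,150,0,0]],
])

```text
clock: 8.5
eef_pos: [484.2, 17.4, 200.5]
eef_rot: [-3.141, -0.0, 0.08]
wrist_force: [-0.1, 0.4, 0.6]
finger_gap: 93.7
```

```bash
python3 - <<'E'
from h import *
c=shot('wrist');save(c['img'],'w3.png');s=manip.read_state();print(s['eef_pos'],s['eef_rot'])
P=Pal(512-7,12.5,.078)
for t in((-34,-40),(34,-40),(-34,40),(34,40)):print(np.round(proj(c,P.w(*t,18)),1))
print('ledge',proj(c,P.w(0,-99,40.5)),'grip',proj(c,P.w(0,250,62.5)))
for y in(-90,90):print('rail',[np.round(proj(c,P.w(x,y,50))).tolist() for x in(-83,83,-70,70)])
E
```

```text
[484.11241598  18.30455012 200.45084831] [-3.14128416e+00  2.87887686e-05  8.19778455e-02]
[351.5 198.1]
[353.5 145. ]
[290.3 198. ]
[289.1 144.9]
ledge [404.1904504  175.17260663] grip [ 98.86458687 177.78626624]
rail [[394.0, 243.0], [405.0, 101.0], [394.0, 233.0], [404.0, 113.0]]
rail [[249.0, 242.0], [240.0, 101.0], [248.0, 233.0], [240.0, 113.0]]
```

View pics/w3.png

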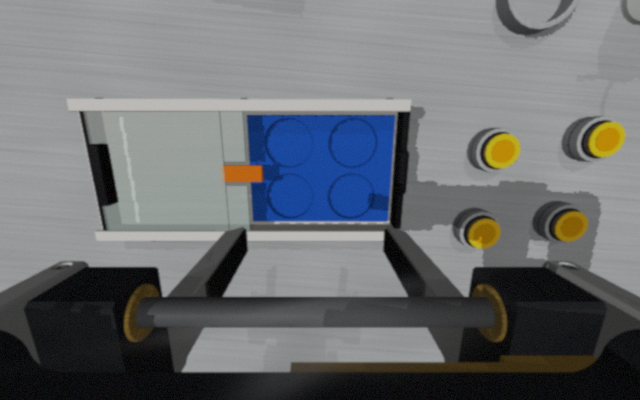

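Wrist view: the nest is uncovered, with pocket rims near (290,142), (354,142), (290,196) and (352,196). The cover is back to the left. Next I fit the pallet pose to the rims.

```bash
cat > fit.py <<'E'
from h import *
from scipy.optimize import minimize
from scipy.ndimage import map_coordinates
c=shot('wrist');g=c['img'].astype(np.float32).sum(2)
hp=cv2.GaussianBlur(g,(0,0),4)-cv2.GaussianBlur(g,(0,0),.8)   # dark lines positive
th=np.linspace(0,2*np.pi,90)
def cost(p):
    P=Pal(*p);u=[]
    for x in(-34,34):
        for y in(-40,40):
            u+=[proj(c,P.w(x+29.5*np.cos(t),y+29.5*np.sin(t),18)) for t in th]
    u=np.array(u);v=map_coordinates(hp,[u[:,1],u[:,0]],order=1);return -np.clip(v,-20,25).mean()
best=[]
for a in(.07,.08,.09):
  for x in(500,504,508):
    for y in(9,12.5,16):
      best.append(minimize(cost,[x,y,a],method='Nelder-Mead',options=dict(initial_simplex=[[x,y,a],[x+2,y,a],[x,y+2,a],[x,y,a+.01]],maxfev=70)))
best.sort(key=lambda r:r.fun)
for r in best[:4]:print(np.round(r.x,3),round(r.fun,2))
P=Pal(*best[0].x)
# rails: outer edges subpixel
for x,r in((83,(95,105)),(-83,(236,248))):
    o=[]
    for y in(-60,-30,0,30,60,):
        u=proj(c,P.w(x,y,50));col=g[:,int(round(u[0]))];k=np.arange(int(u[1])-7,int(u[1])+8);d=np.abs(col[k+1]-col[k]);j=np.argmax(d);o.append((round(u[1],1),int(k[j])+1))
    print(x,o)
im=c['img'].copy()
for x in(-34,34):
    for y in(-40,40):
        for t in th[::3]:
            u=proj(c,P.w(x+29.5*np.cos(t),y+29.5*np.sin(t),18));im[int(round(u[1])),int(round(u[0]))]=(255,0,0)
save(im[90:260,220:430],'fit.png',3.5)
# bearings
for d in manip.silhouettes('cap1_top',c):
    if d['conf']>.2:
        u=cen(d['pixels']);print('cap',round(d['conf'],2),np.round(d['rect']),np.round(back(c,*u,31),1))
y=((c['img'][:,:,0]>120)&(c['img'][:,:,2]<60)&(c['img'][:,:,1]>90)).astype(np.uint8)
n,l,st,ce=cv2.connectedComponentsWithStats(y)
for i in range(1,n):
    if st[i,4]>80: print('yel',st[i],np.round(back(c,*ce[i],31),1))
E
python3 fit.py
```

```text
[5.07465e+02 1.36290e+01 8.10000e-02] -21.03
[5.07467e+02 1.36300e+01 8.10000e-02] -21.03
[5.07469e+02 1.36290e+01 8.10000e-02] -21.03
[5.07468e+02 1.36320e+01 8.10000e-02] -21.03
83 [(np.float64(98.4), 100), (np.float64(98.3), 99), (np.float64(98.3), 100), (np.float64(98.3), 99), (np.float64(98.3), 99)]
-83 [(np.float64(240.8), 241), (np.float64(240.8), 241), (np.float64(240.7), 241), (np.float64(240.7), 241), (np.float64(240.7), 241)]
cap 0.95 [591. 124.  38.  35.] [ 573.6 -322.6   31. ]
cap 0.62 [ 83. 112. 181. 118.] [495.2 198.   31. ]
cap 0.6 [ 68.  99. 346. 146.] [505.8 104.4  31. ]
yel [589 122  36  36 944] [ 573.6 -321.6   31. ]
yel [486 134  34  35 909] [ 550.5 -201.4   31. ]
yel [225 165  37  17 586] [498.2 109.7  31. ]
yel [556 212  32  30 727] [ 462.9 -314.8   31. ]
yel [469 219  32  30 713] [ 444.1 -205.1   31. ]
```

View pics/fit.png

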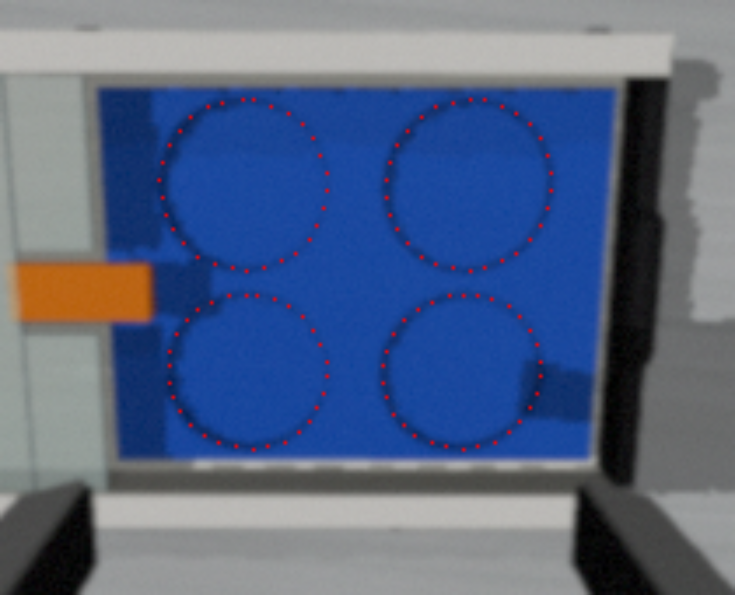

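Call:
send_rows([
  [[1,-17,45,0,0],[1,-34,90,0,0],[1,-51,135,0,0],[1,-68,180,0,0],[1,-81,218,0,0],[1,-81,218,0,0],[1,-81,218,0,0],[1,-81,218,0,0]],
])

```text
clock: 9.45
eef_pos: [421.8, -204.7, 200.4]
eef_rot: [-3.141, 0.0, 0.084]
wrist_force: [0.3, 0.8, 1.0]
finger_gap: 94.2
```

```bash
cat > bear.py <<'E'
from h import *
from scipy.optimize import minimize
import sys
PAL=Pal(507.4,13.2,.081)
s=manip.read_state();c=shot('wrist');print(np.round(s['eef_pos'],1),round(s['eef_rot'][2],4))
I=c['img'].astype(int)
y=((I[:,:,0]>100)&(I[:,:,2]<.45*I[:,:,0])&(I[:,:,1]>.55*I[:,:,0])).astype(np.uint8)
n,l,st,ce=cv2.connectedComponentsWithStats(y)
for i in range(1,n):
    if st[i,4]>150:
        b=back(c,*ce[i],31)
        cn,_=cv2.findContours((l==i).astype(np.uint8),0,1);e=cv2.fitEllipse(cn[0])
        p=back(c,*e[0],31);D=[np.linalg.norm(back(c,st[i,0],ce[i][1],31)-back(c,st[i,0]+st[i,2],ce[i][1],31)),np.linalg.norm(back(c,ce[i][0],st[i,1],31)-back(c,ce[i][0],st[i,1]+st[i,3],31))]
        print('yel',st[i].tolist(),'cen',np.round(b,1)[:2],'ell',np.round(p,1)[:2],'diam',np.round(D,1),'pal',np.round(PAL.inv(b),1),'rel@z17',rel([*b[:2],17],.081,s))
E
python3 bear.py; python3 -c "
from h import *
c=shot('wrist');save(c['img'],'w4.png')"
```

```text
[ 421.8 -204.7  200.4] 0.0842
yel [414, 47, 37, 40, 1186] cen [ 573.4 -321.9] ell [ 573.4 -321.9] diam [41.4 41.3] pal [  38.7 -339.4] rel@z17 ([141.2, 129.6, 183.4], 0.2)
yel [306, 60, 37, 39, 1145] cen [ 550.2 -202.6] ell [ 550.2 -202.6] diam [41.8 40.9] pal [  25.2 -218.5] rel@z17 ([128.1, 8.7, 183.4], 0.2)
yel [21, 92, 44, 18, 663] cen [500.7 118.1] ell [500.7 117.9] diam [50.7 20.2] pal [  1.8 105.1] rel@z17 ([105.7, -314.9, 183.5], 0.2)
yel [392, 147, 34, 35, 923] cen [ 463.2 -314.1] ell [ 463.2 -314.1] diam [41.4 42.8] pal [ -70.5 -322.7] rel@z17 ([32.0, 112.6, 183.4], 0.2)
yel [301, 155, 34, 34, 908] cen [ 444.8 -204.6] ell [ 444.9 -204.6] diam [41.7 42. ] pal [ -80. -212.] rel@z17 ([22.9, 1.9, 183.4], 0.2)
```

View pics/w4.png

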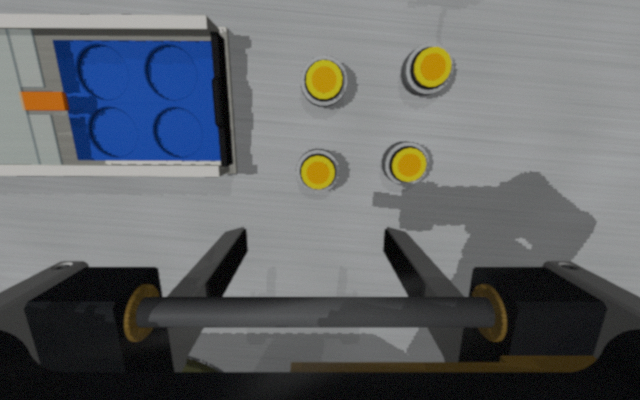

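Wrist view: the nearest bearing is at (318,172) in the picture and (444.8,-204.6) in world. All four caps measure about 42 mm, as they should. Next I grasp the first one.

Call:
send_rows([
  [[1,23,2,40,0],[1,23,2,85,0],[1,23,2,125,0],[1,23,2,160,0],[1,23,2,178,0],[1,23,2,183.4,0],[1,23,2,183.4,0],[0.5,23,2,183.4,0],[0.5,23,2,183.4,0],[0.5,23,2,183.4,0]],
], newtons=30)

```text
clock: 10.55
eef_pos: [444.8, -206.3, 17.9]
eef_rot: [3.141, -0.001, 0.082]
wrist_force: [-0.9, -1.0, -0.0]
finger_gap: 73.6
```

Call:
send_rows([
  [[0.4,0,0,0,0],[0.4,0,0,0,0],[0.4,0,0,0,0],[0.4,0,0,0,0],[0.4,0,0,0,0]],
])

```text
clock: 11.05
eef_pos: [444.5, -206.3, 17.3]
eef_rot: [3.141, -0.0, 0.082]
wrist_force: [-1.1, 0.5, 5.1]
finger_gap: 54.1
```

```bash
python3 -c "
from h import *
s=manip.read_state();print(s['eef_pos'],s['eef_rot'],s['finger_gap'],s['wrist_force'])
P=Pal(507.4,13.2,.081)
p=P.w(-34,-40,200);print(p,rel(p,.081,s));
for n,t in dict(a=(-34,-40),b=(34,-40),c=(-34,40),d=(34,40)).items():print(n,P.w(*t,29))
"
```

```text
[ 444.45631459 -206.25846902   17.25429416] [ 3.14142472e+00 -1.72215236e-04  8.21704385e-02] 54.082300725943405 [-1.06840553  0.5360114   5.07998927]
[476.74793425 -29.41984122 200.        ] ([46.7, -173.6, -182.8], 0.1)
a [476.74793425 -29.41984122  29.        ]
b [544.52498219 -23.91786224  29.        ]
c [470.27501781  50.31786224  29.        ]
d [538.05206575  55.81984122  29.        ]
```

Call:
send_rows([
  [[0.4,0,0,-10,0],[0.4,0,0,-30,0],[0.4,0,0,-60,0],[0.4,0,-20,-75,0],[0.4,10,-60,-90,0],[0.4,20,-100,-90,0],[0.4,35,-140,-90,0],[0.4,46.7,-173.6,-90,0],[0.4,46.7,-173.6,-90,0],[0.4,46.7,-173.6,-90,0]],
])

```text
clock: 12.05
eef_pos: [476.6, -28.9, 107.3]
eef_rot: [3.142, 0.0, 0.084]
wrist_force: [0.1, -0.7, -1.0]
finger_gap: 54.6
```

```bash
cat > hand.py <<'E'
from h import *
import sys
s=manip.read_state();c=shot('wrist');T=toolT(s)
I=c['img'].astype(int);print(np.round(s['eef_pos'],1),round(s['eef_rot'][2],4),round(s['finger_gap'],1))
y=((I[:,:,0]>80)&(I[:,:,2]<.5*I[:,:,0])&(I[:,:,1]>.55*I[:,:,0])).astype(np.uint8);y[:200]=0;y[292:]=0
n,l,st,ce=cv2.connectedComponentsWithStats(y);i=1+np.argmax(st[1:,4])
zc=s['eef_pos'][2]-17.3+31
print(st[i].tolist(),'cap in tool',np.round(np.linalg.inv(T)@np.r_[back(c,*ce[i],zc),1],1)[:3])
if len(sys.argv)>1: save(I[60:330,180:470].astype(np.uint8),sys.argv[1],2)
E
python3 hand.py h1.png
```

```text
[476.6 -28.9 107.3] 0.0839 54.6
[281, 221, 69, 64, 3389] cap in tool [  0.8  -1.1 -13.7]
```

View pics/h1.png

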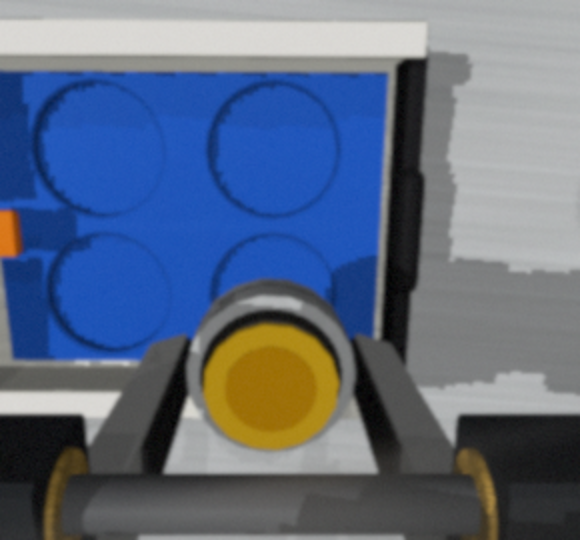

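The bearing sits level between the pads. The in-hand cap shows a camera bias of about 1.1 mm in y, which agrees with the cover-stop estimate. Before lowering, I refit the pallet from this nearer view.

```bash
cat > fit2.py <<'E'
from h import *
from scipy.optimize import minimize
from scipy.ndimage import map_coordinates
import sys
pk=[p for n,p in dict(a=(-34,-40),b=(34,-40),c=(-34,40),d=(34,40)).items() if n in sys.argv[1]]
c=shot('wrist');g=c['img'].astype(np.float32).sum(2)
hp=cv2.GaussianBlur(g,(0,0),6)-cv2.GaussianBlur(g,(0,0),1)
th=np.linspace(0,2*np.pi,120)
def cost(p,r=29.5):
    P=Pal(*p);u=np.array([proj(c,P.w(x+r*np.cos(t),y+r*np.sin(t),18)) for x,y in pk for t in th])
    return -np.clip(map_coordinates(hp,[u[:,1],u[:,0]],order=1),-20,25).mean()
b=min((minimize(cost,[x,y,.081],method='Nelder-Mead',options=dict(initial_simplex=[[x,y,.081],[x+2,y,.081],[x,y+2,.081],[x,y,.09]],maxfev=90)) for x in(505,509) for y in(11,15)),key=lambda r:r.fun)
print(np.round(b.x,3),b.fun)
E
python3 fit2.py bcd;python3 fit2.py bd; python3 -c "
from h import *
P=Pal(507.4,12.4,.081);s=manip.read_state()
p=P.w(-34,-40,30)-[.5,0,0];print(p,rel(p,.081,s))"
```

```text
[5.07815e+02 1.34720e+01 7.90000e-02] -21.582563400268555
[5.07802e+02 1.33410e+01 8.30000e-02] -22.50031852722168
[476.24793425 -30.21984122  30.        ] ([-0.2, 0.0, 77.1], 0.0)
```

Call:
send_rows([
  [[0.4,-0.2,0,25,0],[0.4,-0.2,0,45,0],[0.4,-0.2,0,58,0],[0.4,-0.2,0,66,0],[0.4,-0.2,0,70,0],[0.4,-0.2,0,73,0],[0.4,-0.2,0,75,0],[0.4,-0.2,0,75,0]],
])

```text
clock: 13.0
eef_pos: [476.6, -29.3, 32.2]
eef_rot: [3.142, -0.0, 0.082]
wrist_force: [-0.3, -0.0, -1.3]
finger_gap: 54.1
```

Call:
send_rows([
  [[0.4,0,0,1,0],[0.4,0,0,2,0],[0.4,0,0,2,0],[0.4,0,0,2,0]],
])

```text
clock: 13.4
eef_pos: [476.5, -29.3, 30.1]
eef_rot: [3.142, -0.0, 0.082]
wrist_force: [0.8, 0.2, -2.1]
finger_gap: 54.5
```

```bash
python3 hand.py h2.png
```

```text
[476.5 -29.3  30.1] 0.0823 54.5
[281, 221, 69, 64, 3409] cap in tool [  0.9  -1.1 -13.7]
```

View pics/h2.png

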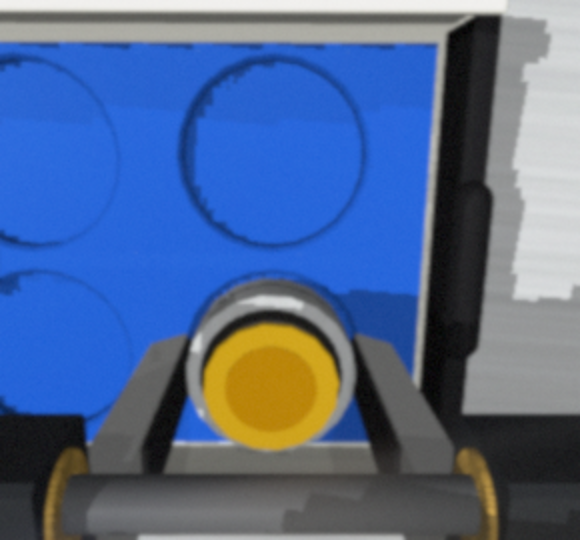

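It went in: TCP z 30.1 puts the base about 1 mm above the floor, with no contact force. Now I release, lift, close the fingers and press the cap.

Call:
send_rows([
  [[0.4,0,0.7,0.8,0],[0.75,0,0.7,0.8,0],[0.75,0,0.7,0.8,0],[0.75,0,0.7,0.8,0],[0.75,0,0.7,-8,0],[0.75,0,0.7,-22,0],[0,0,0.7,-32,0],[0,0,0.7,-32,0],[0,0,0.7,-32,0],[0,0,0.7,-32,0]],
])

```text
clock: 14.45
eef_pos: [476.3, -30.0, 61.6]
eef_rot: [-3.141, 0.001, 0.082]
wrist_force: [-0.8, 0.6, -0.6]
finger_gap: 41.8
```

Call:
send_rows([
  [[0,0,0,0,0],[0,0,0,0,0],[0,0,0,0,0],[0,0,0,0,0],[0,0,0,0,0],[0,0,0,0,0],[0,0,0,0,0]],
])

```text
clock: 15.15
eef_pos: [476.5, -30.0, 62.1]
eef_rot: [3.142, -0.0, 0.082]
wrist_force: [0.3, -0.1, 0.8]
finger_gap: 0.4
```

```bash
cat > st.py <<'E'
from h import *
s=manip.read_state();c=shot('wrist');print(s['eef_pos'],s['eef_rot'],s['finger_gap'],s['wrist_force'])
save(c['img'][60:330,180:470],__import__('sys').argv[1],2)
E
python3 st.py p1.png
```

```text
[476.52920681 -30.03421992  62.0590811 ] [ 3.14158333e+00 -3.08208096e-05  8.22339175e-02] 0.4328834258191785 [ 0.33946415 -0.0676532   0.75175337]
```

View pics/p1.png

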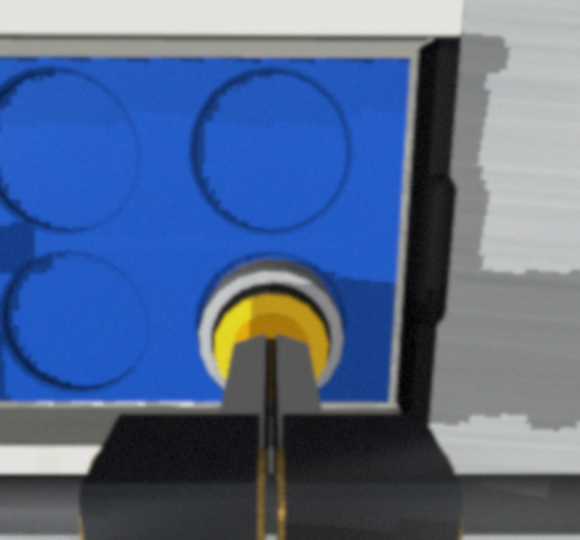

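The bearing is seated flat in the pocket and the closed fingers are centred over the cap. Now I press.

Call:
send_rows([
  [[0,0,0,8,0],[0,0,0,11,0],[0,0,0,13,0],[0,0,0,14.5,0],[0,0,0,16,0],[0,0,0,17,0],[0,0,0,17,0],[0,0,0,17,0]],
])

```text
clock: 16.0
eef_pos: [476.9, -30.1, 46.8]
eef_rot: [3.141, -0.001, 0.082]
wrist_force: [-12.3, 0.9, 35.5]
finger_gap: 0.6
```

Call:
send_rows([
  [[0,0,0,0.5,0],[0,0,0,1,0],[0,0,0,1,0],[0,0,0,1,0]],
])

```text
clock: 16.4
eef_pos: [477.0, -30.1, 46.7]
eef_rot: [3.141, -0.001, 0.082]
wrist_force: [-18.9, 2.0, 48.6]
finger_gap: 0.3
```

Call:
send_rows([
  [[0,0,0,-3,0],[1,0,0,-50,0],[1,0,0,-100,0],[1,0,40,-130,0],[1,10,80,-155,0],[1,20,120,-155,0],[1,30,160,-155,0],[1,36,176.6,-155,0],[1,36,176.6,-155,0],[1,36,176.6,-155,0]],
])

```text
clock: 17.4
eef_pos: [526.6, -202.7, 198.3]
eef_rot: [-3.141, 0.001, 0.082]
wrist_force: [0.0, 0.6, 0.0]
finger_gap: 69.0
```

Call:
send_rows([
  [[1,0,0,0,0],[1,0,0,0,0],[1,0,0,0,0],[1,0,0,0,0],[1,0,0,0,0]],
])

```text
clock: 17.9
eef_pos: [526.9, -202.9, 199.1]
eef_rot: [3.142, -0.0, 0.082]
wrist_force: [0.5, 0.0, 0.1]
finger_gap: 94.0
```

```bash
sed -i 's/PAL=.*/PAL=Pal(507.4,13.5,.081)/' bear.py; python3 bear.py
```

```text
[ 526.9 -202.9  199.1] 0.0825
yel [421, 112, 35, 37, 1011] cen [ 611.1 -339.8] ell [ 611.1 -339.9] diam [41.2 42.5] pal [  74.7 -360.6] rel@z17 ([72.5, 143.4, 182.2], 0.1)
yel [301, 155, 34, 33, 907] cen [ 550.9 -202.5] ell [ 550.9 -202.5] diam [41.5 40.6] pal [  25.9 -218.9] rel@z17 ([23.9, 1.6, 182.1], 0.1)
yel [158, 204, 33, 32, 827] cen [474.4 -25.3] ell [474.4 -25.3] diam [42.2 43.5] pal [-36. -36.] rel@z17 ([-37.8, -181.3, 182.1], 0.1)
```

One bearing was knocked from (573,-322) to (611,-340), so I'll use the new position later. Next I grasp the one at (550.9,-202.5).

Call:
send_rows([
  [[1,24,2.6,40,0],[1,24,2.6,85,0],[1,24,2.6,125,0],[1,24,2.6,160,0],[1,24,2.6,177,0],[1,24,2.6,182,0],[1,24,2.6,182,0],[0.4,24,2.6,182,0],[0.4,24,2.6,182,0],[0.4,24,2.6,182,0]],
])

```text
clock: 18.95
eef_pos: [551.5, -203.9, 18.0]
eef_rot: [3.141, -0.001, 0.082]
wrist_force: [-0.2, -0.6, 0.2]
finger_gap: 73.3
```

Call:
send_rows([
  [[0.4,0,0,0,0],[0.4,0,0,0,0],[0.4,0,0,0,0],[0.4,0,0,0,0],[0.4,0,0,0,0]],
])

```text
clock: 19.45
eef_pos: [551.1, -203.7, 17.2]
eef_rot: [3.142, -0.0, 0.082]
wrist_force: [-0.2, 0.4, 2.8]
finger_gap: 54.4
```

```bash
python3 -c "
from h import *
s=manip.read_state();print(s['eef_pos'],s['finger_gap'],s['wrist_force'])
P=Pal(507.0,12.4,.081)
p=P.w(34,-40,107);print(p,rel(p,.081,s))"
```

```text
[ 551.12326176 -203.74478637   17.23751101] 54.43085496275424 [-0.2015058   0.36390997  2.75374911]
[544.12498219 -24.71786224 107.        ] ([7.7, -179.0, -89.8], 0.1)
```

Call:
send_rows([
  [[0.4,0,0,-10,0],[0.4,0,0,-30,0],[0.4,0,0,-60,0],[0.4,0,-20,-75,0],[0.4,2,-60,-90,0],[0.4,4,-100,-90,0],[0.4,6,-140,-90,0],[0.4,7.7,-179,-90,0],[0.4,7.7,-179,-90,0],[0.4,7.7,-179,-90,0]],
])

```text
clock: 20.45
eef_pos: [544.0, -24.1, 107.4]
eef_rot: [3.141, -0.0, 0.084]
wrist_force: [-0.1, -0.4, -1.9]
finger_gap: 54.0
```

```bash
python3 hand.py; python3 -c "
from h import *
s=manip.read_state()
P=Pal(507.0,12.4,.081);print(rel(P.w(34,-40,30),.081,s))"
```

```text
[544.  -24.1 107.4] 0.0838 54.0
[282, 222, 68, 63, 3321] cap in tool [  0.4  -1.1 -13.7]
([0.1, -0.2, 77.3], 0.1)
```

Call:
send_rows([
  [[0.4,0.4,0,25,0],[0.4,0.4,0,45,0],[0.4,0.4,0,58,0],[0.4,0.4,0,66,0],[0.4,0.4,0,70,0],[0.4,0.4,0,73,0],[0.4,0.4,0,75,0],[0.4,0.4,0,77,0],[0.4,0.4,0,77,0]],
])

```text
clock: 21.4
eef_pos: [544.5, -24.6, 30.2]
eef_rot: [3.142, -0.0, 0.082]
wrist_force: [0.1, -0.2, -1.5]
finger_gap: 54.5
```

```bash
python3 -c "
from h import *
s=manip.read_state();print(s['eef_pos'],s['finger_gap'],s['wrist_force'])"; python3 hand.py
```

```text
[544.48276021 -24.60972334  30.15623581] 54.45063225682257 [ 0.1019666  -0.20633684 -1.48728472]
[544.5 -24.6  30.2] 0.0823 54.5
[282, 222, 68, 63, 3324] cap in tool [  0.4  -1.1 -13.7]
```

Call:
send_rows([
  [[0.4,0,0,0.8,0],[0.75,0,0,0.8,0],[0.75,0,0,0.8,0],[0.75,0,0,0.8,0],[0.75,0,0,-8,0],[0.75,0,0,-22,0],[0,0,0,-32,0],[0,0,0,-32,0],[0,0,0,-32,0],[0,0,0,-32,0]],
])

```text
clock: 22.45
eef_pos: [544.2, -24.6, 61.7]
eef_rot: [-3.141, 0.001, 0.082]
wrist_force: [-0.5, -0.9, 1.2]
finger_gap: 42.1
```

Call:
send_rows([
  [[0,0,0,0,0],[0,0,0,0,0],[0,0,0,0,0],[0,0,0,0,0],[0,0,0,0,0],[0,0,0,0,0],[0,0,0,0,0]],
])

```text
clock: 23.15
eef_pos: [544.4, -24.7, 62.1]
eef_rot: [-3.142, 0.0, 0.082]
wrist_force: [0.7, -0.3, -0.1]
finger_gap: 0.2
```

Call:
send_rows([
  [[0,0,0,8,0],[0,0,0,11,0],[0,0,0,13,0],[0,0,0,14.5,0],[0,0,0,15.5,0],[0,0,0,16,0],[0,0,0,16,0],[0,0,0,16,0]],
])

```text
clock: 23.95
eef_pos: [544.5, -24.6, 47.1]
eef_rot: [3.141, -0.0, 0.082]
wrist_force: [-7.8, 0.3, 19.7]
finger_gap: 0.4
```

Call:
send_rows([
  [[0,0,0,0.5,0],[0,0,0,0.7,0],[0,0,0,0.7,0]],
])

```text
clock: 24.25
eef_pos: [544.6, -24.6, 47.0]
eef_rot: [3.141, -0.0, 0.082]
wrist_force: [-11.4, 0.6, 26.1]
finger_gap: 0.3
```

Call:
send_rows([
  [[0,0,0,-3,0],[1,0,0,-50,0],[1,0,0,-100,0],[1,-15,35,-130,0],[1,-35,77,-155,0],[1,-56,123,-155,0],[1,-76,166,-155,0],[1,-97,212,-155,0],[1,-116,255,-155,0],[1,-128,279.5,-155,0]],
])

```text
clock: 25.25
eef_pos: [438.3, -316.5, 199.8]
eef_rot: [-3.141, 0.0, 0.08]
wrist_force: [0.2, 0.6, -0.4]
finger_gap: 68.8
```

Call:
send_rows([
  [[1,0,0,0,0],[1,0,0,0,0],[1,0,0,0,0],[1,0,0,0,0],[1,0,0,0,0]],
])

```text
clock: 25.75
eef_pos: [440.2, -313.0, 200.4]
eef_rot: [3.142, -0.0, 0.084]
wrist_force: [0.8, 0.0, 0.0]
finger_gap: 93.7
```

```bash
python3 bear.py
```

```text
[ 440.2 -313.   200.4] 0.0835
yel [335, 20, 38, 42, 1250] cen [ 610.7 -340.2] ell [ 610.7 -340.2] diam [41.6 41.3] pal [  74.4 -360.9] rel@z17 ([167.6, 41.4, 183.4], 0.1)
yel [45, 59, 38, 41, 1181] cen [544.8 -17.7] ell [544.8 -17.7] diam [43.  44.1] pal [ 34.8 -34.2] rel@z17 ([128.8, -285.5, 183.4], 0.1)
yel [59, 123, 36, 37, 1009] cen [476.3 -23.2] ell [476.3 -23.2] diam [43.  44.3] pal [-34.  -34.1] rel@z17 ([60.1, -285.7, 183.4], 0.1)
yel [302, 155, 35, 34, 905] cen [ 463.6 -314.7] ell [ 463.6 -314.7] diam [42.9 42. ] pal [ -70.2 -323.6] rel@z17 ([23.1, 3.7, 183.4], 0.1)
```

Call:
send_rows([
  [[1,23.4,4.5,40,0],[1,23.4,4.5,85,0],[1,23.4,4.5,125,0],[1,23.4,4.5,160,0],[1,23.4,4.5,178,0],[1,23.4,4.5,183.3,0],[1,23.4,4.5,183.3,0],[0.4,23.4,4.5,183.3,0],[0.4,23.4,4.5,183.3,0],[0.4,23.4,4.5,183.3,0]],
])

```text
clock: 26.8
eef_pos: [463.9, -316.6, 18.0]
eef_rot: [3.14, -0.001, 0.082]
wrist_force: [-0.9, 0.2, 0.4]
finger_gap: 73.7
```

Call:
send_rows([
  [[0.4,0,0,0,0],[0.4,0,0,0,0],[0.4,0,0,0,0],[0.4,0,0,0,0],[0.4,0,0,0,0]],
])

```text
clock: 27.3
eef_pos: [463.6, -316.3, 17.2]
eef_rot: [3.142, -0.0, 0.082]
wrist_force: [-1.5, 0.8, 4.1]
finger_gap: 54.1
```

```bash
python3 -c "
from h import *
s=manip.read_state();print(s['eef_pos'],s['finger_gap'],s['wrist_force'])
P=Pal(507.0,12.4,.081)
p=P.w(-34,40,107);print(p,rel(p,.081,s))"
```

```text
[ 463.55119473 -316.31117007   17.23436664] 54.09611503207715 [-1.50755041  0.80251039  4.1207527 ]
[469.87501781  49.51786224 107.        ] ([36.4, -364.1, -89.8], 0.1)
```

Call:
send_rows([
  [[0.4,0,0,-10,0],[0.4,0,0,-35,0],[0.4,0,0,-75,0],[0.4,4,-35,-90,0],[0.4,8,-80,-90,0],[0.4,12,-125,-90,0],[0.4,17,-170,-90,0],[0.4,21,-215,-90,0],[0.4,26,-260,-90,0],[0.4,30,-300,-90,0]],
])

```text
clock: 28.3
eef_pos: [468.4, -12.8, 107.5]
eef_rot: [-3.142, -0.0, 0.083]
wrist_force: [0.2, -0.5, -2.6]
finger_gap: 54.4
```

Call:
send_rows([
  [[0.4,3,-35,0,0],[0.4,6.4,-64,0,0],[0.4,6.4,-64,0,0],[0.4,6.4,-64,0,0]],
])

```text
clock: 28.7
eef_pos: [469.7, 49.7, 107.3]
eef_rot: [3.141, 0.0, 0.084]
wrist_force: [0.0, 1.1, -2.2]
finger_gap: 54.3
```

```bash
python3 hand.py; python3 -c "
from h import *
s=manip.read_state()
P=Pal(507.0,12.4,.081);print(rel(P.w(-34,40,30),.081,s))"
```

```text
[469.7  49.7 107.3] 0.0836 54.3
[281, 221, 69, 64, 3347] cap in tool [  0.6  -1.1 -13.7]
([0.1, -0.4, 77.2], 0.1)
```

Call:
send_rows([
  [[0.4,0.3,-0.2,25,0],[0.4,0.3,-0.2,45,0],[0.4,0.3,-0.2,58,0],[0.4,0.3,-0.2,66,0],[0.4,0.3,-0.2,70,0],[0.4,0.3,-0.2,73,0],[0.4,0.3,-0.2,75,0],[0.4,0.3,-0.2,77,0],[0.4,0.3,-0.2,77,0]],
])

```text
clock: 29.65
eef_pos: [470.2, 49.7, 30.1]
eef_rot: [-3.142, -0.0, 0.082]
wrist_force: [-0.2, 0.7, -3.8]
finger_gap: 54.3
```

```bash
python3 hand.py; python3 -c "
from h import *
s=manip.read_state();print(s['eef_pos'],s['finger_gap'],s['wrist_force'])"
```

```text
[470.2  49.7  30.1] 0.0823 54.3
[281, 221, 69, 64, 3380] cap in tool [  0.7  -1.1 -13.7]
[470.25732936  49.73955573  30.21518305] 54.142853495977306 [ 0.02203079  0.062393   -1.70369573]
```

Call:
send_rows([
  [[0.4,0,0,0.8,0],[0.75,0,0,0.8,0],[0.75,0,0,0.8,0],[0.75,0,0,0.8,0],[0.75,0,0,-8,0],[0.75,0,0,-22,0],[0,0,0,-32,0],[0,0,0,-32,0],[0,0,0,-32,0],[0,0,0,-32,0]],
])

```text
clock: 30.7
eef_pos: [469.9, 49.7, 61.7]
eef_rot: [-3.142, 0.001, 0.082]
wrist_force: [-0.8, 0.3, -0.2]
finger_gap: 42.1
```

Call:
send_rows([
  [[0,0,0,0,0],[0,0,0,0,0],[0,0,0,0,0],[0,0,0,0,0],[0,0,0,0,0],[0,0,0,0,0],[0,0,0,0,0]],
])

```text
clock: 31.4
eef_pos: [470.2, 49.7, 62.1]
eef_rot: [-3.142, -0.0, 0.082]
wrist_force: [-0.3, 0.2, -0.3]
finger_gap: 0.5
```

Call:
send_rows([
  [[0,0,0,8,0],[0,0,0,11,0],[0,0,0,13,0],[0,0,0,14.5,0],[0,0,0,15.5,0],[0,0,0,16.2,0],[0,0,0,16.2,0],[0,0,0,16.2,0]],
])

```text
clock: 32.2
eef_pos: [470.3, 49.7, 47.0]
eef_rot: [3.142, -0.0, 0.082]
wrist_force: [-9.9, -0.3, 26.0]
finger_gap: 0.3
```

Call:
send_rows([
  [[0,0,0,-3,0],[1,0,0,-50,0],[1,0,0,-100,0],[1,8,40,-130,0],[1,18,85,-155,0],[1,28,132,-155,0],[1,38,180,-155,0],[1,48,226,-155,0],[1,58,273,-155,0],[1,68,320,-155,0]],
])

```text
clock: 33.2
eef_pos: [564.4, -265.6, 200.2]
eef_rot: [-3.141, 0.0, 0.082]
wrist_force: [-0.1, 1.2, -0.0]
finger_gap: 68.9
```

Call:
send_rows([
  [[1,8,40,0,0],[1,16.6,78,0,0],[1,16.6,78,0,0],[1,16.6,78,0,0],[1,16.6,78,0,0]],
])

```text
clock: 33.7
eef_pos: [587.1, -339.0, 200.6]
eef_rot: [-3.141, 0.0, 0.083]
wrist_force: [-0.2, -0.1, 0.0]
finger_gap: 94.0
```

```bash
python3 bear.py; python3 -c "
from h import *
c=shot('wrist');save(c['img'],'w5.png')"
```

```text
[ 587.1 -339.   200.6] 0.083
yel [302, 154, 34, 34, 908] cen [ 611.4 -340.2] ell [ 611.4 -340.2] diam [41.7 41.9] pal [  75. -361.] rel@z17 ([24.1, 3.3, 183.6], 0.1)
yel [43, 188, 34, 33, 844] cen [541.6 -16.9] ell [541.7 -16.9] diam [43.1 44.5] pal [ 31.7 -33.1] rel@z17 ([-18.6, -324.7, 183.7], 0.1)
yel [0, 240, 27, 29, 645] cen [465.7  57.2] ell [465.7  57.3] diam [36.  43.6] pal [-38.1  46.9] rel@z17 ([-88.2, -404.8, 183.8], 0.1)
yel [56, 240, 32, 23, 576] cen [477.  -22.2] ell [477.  -22.1] diam [42.5 33.9] pal [-33.2 -33.1] rel@z17 ([-83.5, -324.8, 183.8], 0.1)
```

View pics/w5.png

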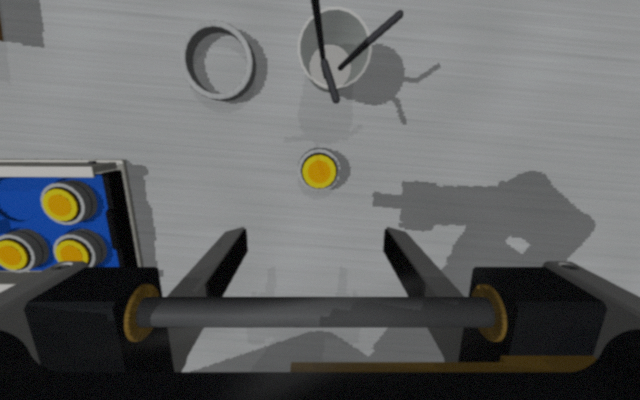

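Wrist view: the last bearing is at (319,171) and the pot rim at (335,48), with key ends near (335,100), (400,14) and (315,0). Before descending I check the clearance to the keys.

```bash
python3 -c "
from h import *
c=shot('wrist')
for n,u,v in (('rim',335,48),('base',330,66),('k1',335,100),('k1b',322,40),('k2',400,14),('k2b',340,67)):
  print(n,[np.round(back(c,u,v,z)).tolist() for z in (0,85,120,150)])
"
```

```text
rim [[757.0, -348.0, 0.0], [735.0, -344.0, 85.0], [726.0, -343.0, 120.0], [718.0, -341.0, 150.0]]
base [[736.0, -344.0, 0.0], [719.0, -341.0, 85.0], [712.0, -340.0, 120.0], [706.0, -339.0, 150.0]]
k1 [[698.0, -354.0, 0.0], [689.0, -349.0, 85.0], [686.0, -347.0, 120.0], [683.0, -345.0, 150.0]]
k1b [[764.0, -331.0, 0.0], [741.0, -331.0, 85.0], [731.0, -331.0, 120.0], [723.0, -331.0, 150.0]]
k2 [[799.0, -420.0, 0.0], [767.0, -400.0, 85.0], [754.0, -392.0, 120.0], [743.0, -384.0, 150.0]]
k2b [[736.0, -356.0, 0.0], [719.0, -350.0, 85.0], [712.0, -348.0, 120.0], [706.0, -346.0, 150.0]]
```

A key end lies near x≈683 and the wrist camera would hang over it. I'll turn the gripper 25° for this grasp to swing the camera clear, then turn back after lifting.

Call:
send_rows([
  [[1,24.3,4.3,20,-8],[1,24.3,4.3,40,-16],[1,24.3,4.3,60,-24],[1,24.3,4.3,80,-25],[1,24.3,4.3,115,-25],[1,24.3,4.3,150,-25],[1,24.3,4.3,175,-25],[1,24.3,4.3,183.4,-25],[1,24.3,4.3,183.4,-25],[1,24.3,4.3,183.4,-25]],
])

```text
clock: 34.85
eef_pos: [612.5, -342.5, 19.3]
eef_rot: [3.14, -0.001, 0.519]
wrist_force: [0.2, -0.1, 0.7]
finger_gap: 93.5
```

Call:
send_rows([
  [[0.4,0,0,0,0],[0.4,0,0,0,0],[0.4,0,0,0,0],[0.4,0,0,0,0],[0.4,0,0,0,0],[0.4,0,0,0,0],[0.4,0,0,0,0],[0.4,0,0,0,0]],
])

```text
clock: 35.65
eef_pos: [611.7, -342.3, 17.5]
eef_rot: [-3.141, 0.0, 0.519]
wrist_force: [-0.4, 1.1, 2.3]
finger_gap: 54.5
```

Call:
send_rows([
  [[0.4,0,0,-10,0],[0.4,0,0,-30,0],[0.4,0,0,-60,0],[0.4,0,0,-90,0],[0.4,0,0,-140,0],[0.4,0,0,-140,8],[0.4,0,0,-140,16],[0.4,0,0,-140,25],[0.4,0,0,-140,25],[0.4,0,0,-140,25]],
])

```text
clock: 36.65
eef_pos: [611.7, -342.3, 157.6]
eef_rot: [3.142, -0.0, 0.086]
wrist_force: [0.1, 0.5, -3.1]
finger_gap: 54.4
```

```bash
python3 hand.py; python3 -c "
from h import *
s=manip.read_state();print(s['eef_pos'],s['eef_rot'],s['finger_gap'])
P=Pal(507.0,12.4,.081)
p=P.w(34,40,107);print(p,rel(p,.081,s))"
```

```text
[ 611.7 -342.3  157.6] 0.0863 54.4
[281, 222, 68, 62, 3326] cap in tool [  0.7  -1.2 -13.7]
[ 611.70692726 -342.27583485  157.56709819] [-3.14157775e+00  2.71550868e-05  8.63336489e-02] 54.54428130353404
[537.65206575  55.01984122 107.        ] ([-39.5, -402.2, 50.6], 0.3)
```

Call:
send_rows([
  [[0.4,-4,-35,0,0],[0.4,-8,-80,0,0],[0.4,-12,-125,0,0],[0.4,-17,-170,0,0],[0.4,-21,-215,0,0],[0.4,-25,-258,0,0],[0.4,-30,-300,0,0],[0.4,-34,-345,10,0],[0.4,-39.5,-385,30,0.3],[0.4,-39.5,-402,50,0.3]],
])

```text
clock: 37.7
eef_pos: [538.6, 58.1, 107.5]
eef_rot: [-3.141, -0.001, 0.083]
wrist_force: [0.5, -0.9, -2.4]
finger_gap: 54.2
```

Call:
send_rows([
  [[0.4,0,0,0,0],[0.4,0,0,0,0],[0.4,0,0,0,0]],
])

```text
clock: 38.0
eef_pos: [540.1, 54.2, 108.5]
eef_rot: [3.141, -0.002, 0.077]
wrist_force: [-0.0, -0.2, -2.6]
finger_gap: 54.4
```

```bash
python3 hand.py; python3 -c "
from h import *
s=manip.read_state()
P=Pal(507.0,12.4,.081);print(rel(P.w(34,40,30),.081,s))"
```

```text
[540.1  54.2 108.5] 0.0771 54.4
[281, 222, 68, 70, 3691] cap in tool [ -1.5  -1.2 -13.7]
([-2.5, -1.1, 78.5], -0.3)
```

```bash
python3 -c "
from h import *
s=manip.read_state();print(s['eef_pos'],s['eef_rot'],np.abs(s['qd']).max(),s['wrist_force'])
P=Pal(507.0,12.4,.081);print(rel(P.w(34,40,30),.081,s))"; python3 st.py h4.png
```

```text
[540.05666258  54.08372366 108.48422673] [ 3.14145460e+00 -1.65160657e-03  7.65378053e-02] 0.007448670855744952 [ 0.01379679  0.07808969 -2.29763547]
([-2.5, -1.1, 78.5], -0.3)
[540.05666258  54.08372366 108.48422673] [ 3.14145460e+00 -1.65160657e-03  7.65378053e-02] 54.338236784874965 [ 0.01379679  0.07808969 -2.29763547]
```

View pics/h4.png

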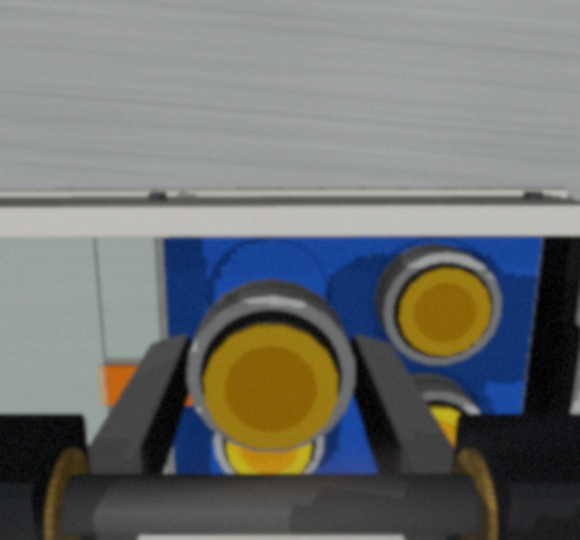

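In hand and level. The row-limited move ended 2.5 mm off in x, so I correct that and then lower.

Call:
send_rows([
  [[0.4,-2.4,-1.1,20,-0.3],[0.4,-2.4,-1.1,40,-0.3],[0.4,-2.4,-1.1,52,-0.3],[0.4,-2.4,-1.1,58,-0.3],[0.4,-2.4,-1.1,58,-0.3],[0.4,-2.4,-1.1,58,-0.3]],
])

```text
clock: 38.7
eef_pos: [537.4, 55.9, 50.2]
eef_rot: [3.142, -0.001, 0.082]
wrist_force: [-0.6, -0.6, -2.0]
finger_gap: 54.6
```

```bash
python3 -c "
from h import *
s=manip.read_state();print(s['eef_pos'],s['eef_rot'],s['wrist_force'])
P=Pal(507.0,12.4,.081);print(rel(P.w(34,40,30),.081,s))"
```

```text
[537.35434027  55.9131086   50.17850346] [ 3.14154708e+00 -1.01838233e-03  8.21174600e-02] [-0.58332899 -0.61625614 -2.00707931]
([0.2, 0.9, 20.2], 0.1)
```

Call:
send_rows([
  [[0.4,0.3,0.7,4,0],[0.4,0.3,0.7,9,0],[0.4,0.3,0.7,13,0],[0.4,0.3,0.7,16,0],[0.4,0.3,0.7,18,0],[0.4,0.3,0.7,20,0],[0.4,0.3,0.7,20,0]],
])

```text
clock: 39.4
eef_pos: [537.3, 55.4, 29.5]
eef_rot: [-3.142, -0.0, 0.082]
wrist_force: [-0.0, 0.6, -2.1]
finger_gap: 54.4
```

```bash
python3 -c "
from h import *
s=manip.read_state();print(s['eef_pos'],s['eef_rot'],s['wrist_force'])
P=Pal(507.0,12.4,.081);print(rel(P.w(34,40,30),.081,s))"
```

```text
[537.31991258  55.37509459  29.50819779] [-3.14159089e+00 -1.89518584e-04  8.22693897e-02] [-0.01688971  0.5502416  -2.09909297]
([0.3, 0.4, -0.5], 0.1)
```

Call:
send_rows([
  [[0.4,0,0,0.2,0],[0.75,0,0,0.2,0],[0.75,0,0,0.2,0],[0.75,0,0,0.2,0],[0.75,0,0,-8,0],[0.75,0,0,-22,0],[0,0,0,-32.6,0],[0,0,0,-32.6,0],[0,0,0,-32.6,0],[0,0,0,-32.6,0]],
])

```text
clock: 40.4
eef_pos: [537.0, 55.3, 61.8]
eef_rot: [-3.142, 0.0, 0.082]
wrist_force: [-0.4, -0.7, -0.0]
finger_gap: 41.7
```

Call:
send_rows([
  [[0,0,0,0,0],[0,0,0,0,0],[0,0,0,0,0],[0,0,0,0,0],[0,0,0,0,0],[0,0,0,0,0],[0,0,0,0,0]],
])

```text
clock: 41.1
eef_pos: [537.2, 55.4, 62.1]
eef_rot: [-3.142, -0.0, 0.082]
wrist_force: [0.1, 0.5, -0.1]
finger_gap: 0.2
```

Call:
send_rows([
  [[0,0,0,8,0],[0,0,0,11,0],[0,0,0,13,0],[0,0,0,14.5,0],[0,0,0,15.5,0],[0,0,0,16.2,0],[0,0,0,16.2,0],[0,0,0,16.2,0]],
])

```text
clock: 41.9
eef_pos: [537.5, 55.4, 47.1]
eef_rot: [3.142, -0.001, 0.082]
wrist_force: [-7.8, 0.5, 20.0]
finger_gap: 0.3
```

Call:
send_rows([
  [[0,0,0,-3,0],[1,0,0,-50,0],[1,0,0,-100,0],[1,-30,15,-130,0],[1,-56,33,-154,0],[1,-56,33,-154,0],[1,-56,33,-154,0],[1,-56,33,-154,0]],
])

```text
clock: 42.7
eef_pos: [484.2, 18.2, 198.7]
eef_rot: [-3.141, 0.002, 0.082]
wrist_force: [-0.3, 0.6, -0.4]
finger_gap: 53.3
```

```bash
python3 bear.py; python3 - <<'E'
from h import *
c=shot('wrist');save(c['img'][80:270,60:440],'w6.png',2)
# per-cap: pose (x,y) & top height from apparent diameter/rays of scene cam
for n in('top','scene'):
    c=shot(n);I=c['img'].astype(int)
    y=((I[:,:,0]>90)&(I[:,:,2]<.45*I[:,:,0])&(I[:,:,1]>.6*I[:,:,0])).astype(np.uint8)
    k,l,st,ce=cv2.connectedComponentsWithStats(y)
    P=Pal(507.2,13,.081)
    for i in range(1,k):
        if st[i,4]>60: print(n,st[i].tolist(),np.round(P.inv(back(c,*ce[i],38)),1))
E
```

```text
[484.2  18.2 198.7] 0.0824
yel [270, 126, 36, 37, 1048] cen [536.9  57. ] ell [536.9  57. ] diam [42.9 43.2] pal [33. 41.] rel@z17 ([56.0, -34.3, 181.6], 0.1)
yel [338, 126, 36, 37, 1056] cen [543.8 -24.4] ell [543.8 -24.4] diam [42.9 43.3] pal [ 33.2 -40.7] rel@z17 ([56.2, 47.4, 181.6], 0.1)
yel [272, 184, 34, 33, 893] cen [468.3  51.4] ell [468.3  51.4] diam [42.6 42.8] pal [-35.9  41. ] rel@z17 ([-12.8, -34.4, 181.7], 0.1)
yel [337, 184, 34, 33, 896] cen [475.3 -29.9] ell [475.3 -29.8] diam [42.6 42.8] pal [-35.5 -40.6] rel@z17 ([-12.6, 47.2, 181.7], 0.1)
top [279, 229, 19, 19, 280] [ 34.  -41.3]
top [240, 232, 20, 16, 257] [35.1 38.9]
scene [300, 137, 14, 11, 126] [-34.8  38.4]
scene [322, 145, 15, 12, 138] [32.9 38.5]
scene [286, 158, 15, 12, 146] [-34.7 -41.8]
scene [309, 167, 16, 12, 146] [ 33.2 -41.9]
```

View pics/w6.png

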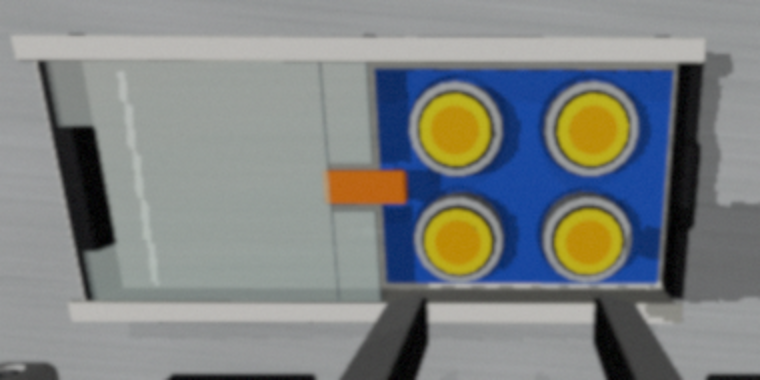

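All four bearings lie centred in the pockets with equal home caps: spacing comes to 80.1 × 67.6 mm at cap height. Now the cover.

Call:
send_rows([
  [[1,4,-45,0,0],[1,8,-90,0,0],[1,12,-135,0,0],[1,16,-180,0,0],[1,20,-222,0,0],[1,23,-242,30,0],[1,23,-242,70,0],[1,23,-242,100,0],[1,23,-242,100,0],[1,23,-242,100,0]],
])

```text
clock: 43.9
eef_pos: [487.4, 261.1, 100.3]
eef_rot: [3.142, 0.0, 0.082]
wrist_force: [0.1, 0.2, 0.2]
finger_gap: 93.8
```

```bash
python3 -c "
from h import *
s=manip.read_state();print(s['eef_pos'],s['eef_rot'],s['wrist_force'],s['finger_gap'])
print(rel([487,261.6,56.5],.079,s))"; python3 st.py g1.png
```

```text
[487.3999934  261.13356177 100.34324406] [3.14151657e+00 3.51179156e-04 8.22815343e-02] [0.07222442 0.23033175 0.2230607 ] 93.78670022553979
([-0.3, -0.5, 43.8], 0.2)
[487.3999934  261.13356177 100.34324406] [3.14151657e+00 3.51179156e-04 8.22815343e-02] 93.78670022553979 [0.07222442 0.23033175 0.2230607 ]
```

View pics/g1.png

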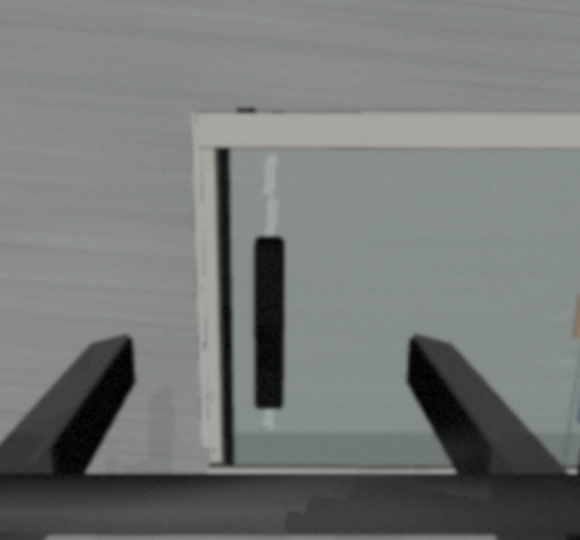

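The rib lies at (270,322), midway between the fingertips, and the pallet end wall is close on its left. I narrow the gap before descending and keep the tips above 50 mm.

Call:
send_rows([
  [[0.25,0,0,10,0],[0.25,0,0,15,0],[0.25,0,0,15,0],[0.25,0,0,15,0],[0.25,0,0,15,0],[0.25,0,0,15,0],[0.25,0,0,15,0],[0.25,0,0,15,0],[0.25,0,0,15,0],[0.25,0,0,15,0]],
], newtons=40)

```text
clock: 44.95
eef_pos: [487.2, 260.9, 84.9]
eef_rot: [-3.142, -0.0, 0.082]
wrist_force: [-0.2, -0.8, 0.2]
finger_gap: 23.2
```

Call:
send_rows([
  [[0.25,0,0,0,0],[0.25,0,0,8,0],[0.25,0,0,15,0],[0.25,0,0,20,0],[0.25,0,0,24,0],[0.25,0,0,25,0],[0,0,0,25,0],[0,0,0,25,0],[0,0,0,25,0],[0,0,0,25,0]],
])

```text
clock: 45.95
eef_pos: [487.3, 261.0, 60.0]
eef_rot: [-3.141, -0.0, 0.082]
wrist_force: [0.3, 0.8, -1.0]
finger_gap: 11.6
```

```bash
python3 -c "
from h import *
s=manip.read_state();print(s['eef_pos'],s['eef_rot'],s['wrist_force'],s['finger_gap'])"
```

```text
[487.25520776 261.03458209  60.01611611] [-3.14139784e+00 -3.42125635e-04  8.22475204e-02] [ 0.33647492  0.77008131 -0.96837033] 11.586486826045789
```

Call:
send_rows([
  [[0,-0.1,15,0,0],[0,-0.2,35,0,0],[0,-0.3,55,0,0],[0,-0.3,75,0,0],[0,-0.4,95,0,0],[0,-0.5,115,0,0],[0,-0.6,135,0,0],[0,-0.7,150,0,0],[0,-0.7,158,0,0],[0,-0.7,158,0,0]],
])

```text
clock: 46.95
eef_pos: [499.8, 102.5, 60.0]
eef_rot: [3.141, -0.0, 0.081]
wrist_force: [3.2, -2.1, -2.4]
finger_gap: 11.8
```

```bash
python3 -c "
from h import *
s=manip.read_state();print(s['eef_pos'],s['eef_rot'],s['wrist_force'],s['finger_gap'])"
```

```text
[499.76887129 102.45332655  59.98450123] [ 3.14098992e+00 -4.90569908e-04  8.12757345e-02] [ 3.24991311 -2.09824686 -2.44267761] 11.781694467817553
```

Call:
send_rows([
  [[0,0.2,3,0,0],[0,0.2,6,0,0],[0,0.2,9,0,0],[0,0.2,12,0,0],[0,0.2,15,0,0],[0,0.2,17,0,0],[0,0.2,17,0,0]],
])

```text
clock: 47.65
eef_pos: [501.1, 86.6, 60.0]
eef_rot: [3.141, -0.0, 0.083]
wrist_force: [1.2, 1.0, 1.6]
finger_gap: 11.4
```

Call:
send_rows([
  [[0,0,2,0,0],[0,0,4,0,0],[0,0,5,0,0],[0,0,5,0,0],[0,0,5,0,0]],
])

```text
clock: 48.15
eef_pos: [501.4, 82.3, 60.0]
eef_rot: [-3.14, -0.0, 0.082]
wrist_force: [0.4, 8.9, 2.7]
finger_gap: 11.5
```

```bash
python3 -c "
from h import *
s=manip.read_state();print(s['eef_pos'],s['eef_rot'],s['wrist_force'],s['finger_gap']);print(np.hypot(*(s['eef_pos'][:2]-[487.2,261.4])))"
```

```text
[501.41101986  82.26099417  59.97428955] [-3.14022805e+00 -1.37548953e-04  8.22189524e-02] [0.3970746  8.90283892 2.67727764] 11.47035269281606
179.70179880745363
```

Call:
send_rows([
  [[0,0,1,0,0],[0,0,2,0,0],[0,0,2.5,0,0],[0,0,2.5,0,0]],
])

```text
clock: 48.55
eef_pos: [501.4, 82.0, 60.0]
eef_rot: [-3.136, -0.0, 0.082]
wrist_force: [-0.7, 28.9, 2.7]
finger_gap: 11.5
```

```bash
python3 -c "
from h import *
s=manip.read_state();print(s['eef_pos'],s['wrist_force'],s['finger_gap'])
c=shot('scene');save(c['img'][80:200,240:400],'sc.png',4.5)
for d in manip.find_in('tab',c)[:2]:print(d)
"
```

```text
[501.43227468  82.04054511  60.01766797] [-0.67486053 28.85964045  2.72378742] 11.458773720503954
{'rect': [297.5, 276.1, 39.3, 51.3], 'conf': 0.16}
```

The cover is hard against its end stop after about 180 mm of travel. Now I release, retreat and look.

Call:
send_rows([
  [[0,0,-2,0,0],[0,0,-3,0,0],[0.4,0,-3,0,0],[0.4,0,-3,0,0],[0.4,0,-3,0,0],[0.4,0,-3,-15,0],[0.4,0,-3,-50,0],[0.4,0,-3,-100,0],[0.4,-20,-3,-145,0],[0.4,-20,-3,-145,0]],
])

```text
clock: 49.65
eef_pos: [482.3, 80.3, 210.5]
eef_rot: [3.142, -0.009, 0.082]
wrist_force: [0.9, -0.0, 0.5]
finger_gap: 37.5
```

Call:
send_rows([
  [[1,0,35,0,0],[1,0,75,0,0],[1,0,80,0,0],[1,0,80,0,0],[1,0,80,0,0]],
])

```text
clock: 50.15
eef_pos: [487.9, 1.2, 204.4]
eef_rot: [-3.141, 0.001, 0.082]
wrist_force: [-0.9, -0.1, -0.8]
finger_gap: 74.1
```

```bash
python3 - <<'E'
from h import *
s=manip.read_state();c=shot('wrist');print(s['clock'],s['eef_pos'],s['wrist_force'])
im=c['img'];save(im[80:270,200:440],'fin.png',3.2)
P=Pal(507.4,13.4,.081)
print('grip if shut',proj(c,P.w(0,70,62.5)),'if 5mm',proj(c,P.w(0,75,62.5)),'nose shut',proj(c,P.w(0,-108,42)),'ledge',proj(c,P.w(0,-99,40.5)))
I=im.astype(int);g=(I.sum(2)<120).astype(np.uint8);g[:,:200]=0;g[:,440:]=0;g[230:]=0
n,l,st,ce=cv2.connectedComponentsWithStats(g)
for i in range(1,n):
    if st[i,4]>100:print(st[i].tolist(),ce[i],P.inv(back(c,*ce[i],62.5)))
o=((I[:,:,0]>140)&(I[:,:,2]<70)&(I[:,:,1]>40)&(I[:,:,1]<.6*I[:,:,0])).astype(np.uint8);n,l,st,ce=cv2.connectedComponentsWithStats(o)
for i in range(1,n):
    if st[i,4]>60:print('or',st[i].tolist(),P.inv(back(c,st[i,0]+st[i,2],ce[i][1],44)))
E
```

```text
50.15 [487.93067625   1.20099529 204.4330738 ] [-0.90227868 -0.05358524 -0.80335028]
grip if shut [245.05912715 177.44549589] if 5mm [240.65206307 177.44180905] nose shut [396.88007823 174.66433567] ledge [389.09249243 174.45845988]
[382, 115, 12, 52, 325] [389.27076923 142.24307692] [ 39.20950257 -90.86987123]
[240, 146, 14, 60, 651] [246.52380952 175.41781874] [ 2.32221332 68.19372667]
[381, 185, 10, 44, 251] [384.9123506  204.52988048] [-31.71178619 -90.6924565 ]
or [363, 168, 36, 16, 535] [-3.60421728e-02 -1.09976978e+02]
```

View pics/fin.png

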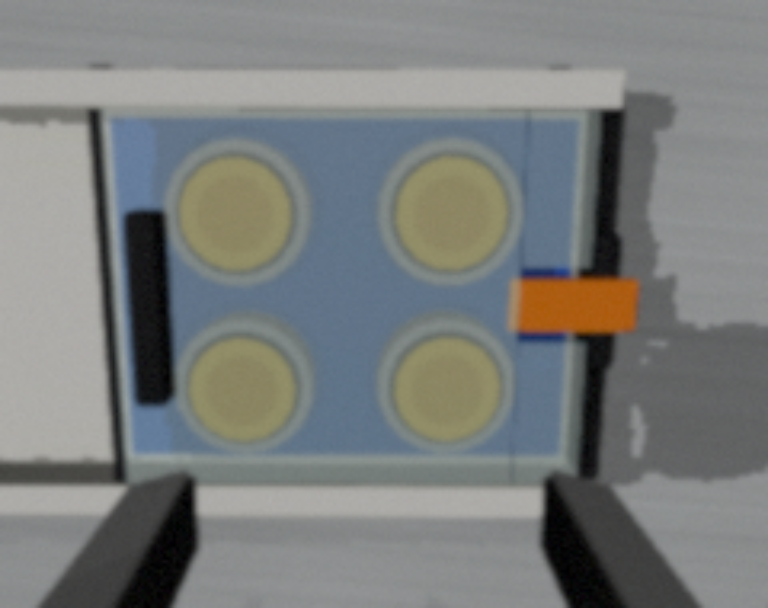

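The cover is shut. The rib reads pallet y≈68 and the tab nose y≈-110, beyond the ledge, with all four caps under the cover and the robot clear. Handing in.

```bash
python3 -c "
from cell import manip
print(manip.sign_off())"
```

```text
the job is handed in; nothing more can be done
None
```

The job is handed in: all four bearings are in their own pockets with caps pressed down, and the cover is slid shut over the ledge. No verdict came back, so this rests on my own checks.

**What I did:**
- I pulled the cover fully back to its stop.
- I set each bearing in a pocket, cap up, and pressed its cap home with 20–49 N. The first cap got 49 N and the others up to 26 N, so all four went over the advised 12–20 N.
- I then slid the cover to its hard end stop, about 180 mm of travel.
- One bearing had been knocked from about (573, -322) to (611, -340). I found it there before picking it up. I turned the gripper 25° for that grasp to stay clear of the hex keys.

**What the last checks showed:**
- **Bearings:** before closing, the cap centres were 80.1 × 67.6 mm apart, against 80 × 68 mm for the pockets. Each cap stopped moving at the same height when pressed.
- **Cover:** it passed over the caps without catching. The rib reads pallet y ≈ 68 mm (70 expected) and the tab nose ≈ -110 mm (-108 expected), both within the roughly 2 mm camera error.
- **Tab:** the nose shows beyond the ledge. The tab bend itself could not be read directly.
- **Bystanders:** I never touched the pot, the race or the carton. I did not measure their positions again at the end.

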